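# Cover the movement and present the heavier pressing weight

## Robot

A 6-joint arm with a two-finger parallel gripper is mounted at the origin on the work surface. World frame = base frame: x ahead of the robot, y to its left, z up, the work surface at z = 0. Lengths are in mm, angles in degrees, forces in N, time in s.
With the tool pointing down it reaches from about 350 to 850 mm from the base axis. Payload 8.1 kg.
Tool frame: the origin (TCP) lies on the centre line of the jaws, within the pads' length; the fingertips stand 11 mm ahead of it and the grasp point (between the pads) lies 8 mm behind it; z points along the fingers, y is the direction in which the jaws open and shut (so a half turn about z gives the same grasp; the last joint's range is limited). The gripper opens to 85 mm and grips with 20 to 120 N. Pads are 22 mm wide; open, the fingers measure 114 mm over their backs; the gripper's body (76 mm by 85 mm) begins 54 mm behind the grasp point. The pads swing forward as they close: fully open they stand 13 mm farther back than shut.
Start: joints at [-81.841, 7.471, 85.268, -0, 87.261, -4.893], TCP at [135.521, -584.499, 242.292] pointing down, gripper open.
Joint ranges: [-169.43, 169.43], [-51.17, 129.36], [1.28, 143.12], [-76.62, 256.62], [0, 156.53], [-152.29, 152.29]. Speed limits (degrees/s): [136.94, 136.94, 159.86, 180, 180, 180].

## Interface

Orientations are given as [roll, pitch, yaw] about the fixed x, y, z axes, in that order (R = Rz(yaw) Ry(pitch) Rx(roll)).
In Python, from bench import telemetry, viewer, r gives the robot as it stands.
- The arm moves only by the shell command python3 -m inch 'ROWS' [FORCE]. ROWS is JSON, a list of rows, each a list of 3 entries, a list of its own where there are three numbers: the shift along the tool's x, y, z in cm, then the turn, a rotation vector about the tool's x, y, z in rad, then the opening, from 0 (shut) to 1 (fully open). A call has 1 to 20 rows; each row is the pose to reach, as a shift and turn from the pose commanded when the call began, along the tool's axes at that moment; what a row does not reach only later rows make up. A row lasts 1/10 s, in which the tool goes at most 50 mm and 8.59 degrees, less where a joint would pass 70% of its speed; a pose out of reach is approached as far as the arm can. A call with a gripper value outside its range is refused whole. The fingers move at their own pace and stop on an object; FORCE is the grip in N (left out, the last holds). Time passes only in rows, so rows that repeat a pose let the fingers close. It gives the time, the measured TCP pose, the force and the opening at its end, in the units of the state.
- telemetry.sense(): the state, without advancing time (a new reading comes with each control period).
- viewer.snapshot(name): name is "side" or "top"; returns the picture (420x560x3 uint8, red, green, blue); there is no depth.
- viewer.camera_model(name): a dict with "fx", "fy", "cx", "cy" (pixels), "cam_to_world" (4x4, takes a point from camera to world coordinates). Camera axes: x right, y down, z forward; pixel columns grow to the right and rows downward; lengths in mm; the calibration is good to about 2 mm. A picture is of the moment at which its call begins. camera_model takes no time and is no camera call.
- r.hand_in(): hands the job in, once; it reports no verdict.
The state is a dict: "time": time; "joint_pos": joint angles; "qd": joint speeds; "joint_efforts": joint torques, N m; "tool_pos": TCP position; "tcp_rot": TCP orientation; "ft_force": force on the tool from outside, world axes, zero at the start; "wrist_torque": the same for the moment, N m; "finger_gap": finger opening in mm.
Only numpy, scipy, OpenCV 4.12 (cv2) and the standard library are available. Lean on these libraries where they do the work, as an engineer would, in place of code of your own. Each camera call takes 0.05 s, during which the arm holds its last target.

## Task

First cover the watch movement: take the blue cap off its sloping stand, set it rim-down and level, fully home in the round pocket of the dark steel holder, and let go of it. Then lift the two look-alike steel weights clear of their pads one after the other to feel which is heavier, standing the lighter one back upright on the middle of its own pad; finish while holding the heavier one still and upright, centred over the cap and a few centimetres above it, without either weight touching the cap or the holder. Leave the other things on the bench where they are.

Things in the scene. Friction and masses are not known exactly. Their poses are not given: they have to be found in the camera images.
- cap: Blue plastic cap, 48 mm outer diameter, 24 mm tall, 30 g: a round cup with 4 mm walls and a 4 mm closed face, open on the rim side. Origin: centre of the rim's plane; z axis: from the rim to the closed face (24 mm along z). It starts lying with its rim on the sloping board of the stand, so that z leans 30 degrees (0.52 rad) from upright, towards the stand's front. In the pocket z points up and the origin is 9 mm above the bench, its closed face 33 mm above the bench.
- stand: Fixed small stand with a sloping aluminium board 28 mm wide (narrower than the cap, so that fingers pass on either side along the stand's y) and two brass pins, 3 mm in radius, at its low end, which keep the cap from sliding off. Origin: under it on the bench. The stand is turned so that its front looks away from the robot, more or less; the board faces the stand's own -x and rises 30 degrees towards its +x; the cap's rim centre starts 48 mm above the origin. Foot 75 x 50 mm.
- nest: Fixed dark steel movement holder, block 90 x 90 x 16 mm, with one round pocket in the middle of its top. Origin: centre of its underside, on the bench.
- pocket (a point): Centre of the pocket's floor in the holder, 9 mm above the bench. The pocket is 54 mm across, 7 mm deep, with a 3 mm chamfer at the mouth (16 mm above the bench). A watch movement, a fixed disc 30 mm across and 5 mm high, sits in its middle and goes inside the cap.
- weight_a: One of two outwardly identical closed steel cylinders, 44 mm in diameter, 60 mm tall, with a brass band near the foot. Origin: centre of its underside; z up. It stands upright on pad_a. What is inside differs: one of the two weights is about two to three times as heavy as the other, and which one it is changes every time; both are below 0.8 kg. The filling may shift inside by under 1.5 mm.
- weight_b: The other steel cylinder, same in size, look and frame as weight_a; stands upright on pad_b.
- pad_a: Fixed black rubber disc, 70 mm across, 4 mm thick, under weight_a. Origin: centre of its underside on the bench.
- pad_b: Fixed black rubber disc, same as pad_a, under weight_b.
- blue_ring: Bystander: loose blue plastic ring, 46 mm across, 10 mm high. Origin: centre of its underside.
- movement_block: Bystander: loose steel cylinder 48 mm across, 30 mm high, with a watch movement on top. Origin: centre of its underside.
- cork_disc: Bystander: loose cork disc 34 mm across, 14 mm high. Origin: centre of its underside.
- glass_dish: Bystander: loose small glass dish 52 mm across, 14 mm high. Origin: centre of its underside.
- loupe: Bystander: loose black eyeglass, a cone 34 mm across at the foot, 30 mm high. Origin: centre of its underside.
- tool_case: Bystander: loose black slim tool case 85 x 22 x 12 mm, long side along its y. Origin: centre of its underside.
Not all that is in view belongs to the job. Leave any orange look-alike of the weight_a alone.

How it is judged:
By the outcome, as a careful person would: the job done as asked, in the order asked, and still so for the second after the job is handed in, while the arm keeps its last pose, push and grip.
It also fails if it takes over 72 s, if anything falls off the work surface, if the arm or the gripper's body presses on something with over 40 N, if the wrist force passes 120 N, or if a joint passes its speed limit or range.

## Working session

There is one attempt and no reset: what is moved stays moved. The work goes in short steps, Python scripts to look and compute and a shell command to move; the robot and the scene stay as the last step left them, time stands still between calls to the robot, and variables do not carry over. Pictures are saved under pics/ and viewed, and the job is handed in when it is done.

```bash
ls -la; mkdir -p pics
python3 - <<'E'
from bench import telemetry, viewer, r
import cv2, numpy as np
print(telemetry.sense())
for n in("side","top"):
    im=viewer.snapshot(n); cv2.imwrite(f"pics/{n}0.png",im[:,:,::-1])
    print(n,viewer.camera_model(n))
E
```

```text
total 12
drwxr-xr-x  3 agent agent 4096 Dec  7 15:56 .
drwxr-xr-x 23 root  root  4096 Dec  7 15:56 ..
drwxr-xr-x  2 agent agent 4096 Dec  7 15:56 pics
{'time': 0.0, 'joint_pos': array([-8.18415910e+01,  7.51534485e+00,  8.53318028e+01,  1.18881349e-04,
        8.72603138e+01, -4.89264135e+00]), 'qd': array([-0.15098721, -0.0528112 , -0.08261061,  0.03336733, -0.03179437,
        0.07397849]), 'joint_efforts': array([ 8.94712120e-04, -5.69396532e+01, -5.00550306e+01, -2.78119542e-04,
        1.48627523e-02,  7.03595219e-06]), 'tool_pos': array([ 135.44121587, -583.95818699,  241.21775077]), 'tcp_rot': array([-1.79892940e+02, -9.28357502e-03,  1.30510359e+01]), 'ft_force': array([-0.27855223, -0.17918159, -0.98996442]), 'wrist_torque': array([-0.02701153, -0.04338327,  0.0756531 ]), 'finger_gap': 85.32621024307595}
side {'fx': 386.05632468577323, 'fy': 386.05632468577323, 'cx': 273.37519668810035, 'cy': 211.68172232064768, 'cam_to_world': array([[ 8.83688674e-01, -3.51141509e-01,  3.09506007e-01,
         2.89984043e+02],
       [-4.67898568e-01, -6.80837344e-01,  5.63499282e-01,
        -4.52192910e+02],
       [ 1.28552598e-02, -6.42775351e-01, -7.65946859e-01,
         7.32544138e+02],
       [ 0.00000000e+00,  0.00000000e+00,  0.00000000e+00,
         1.00000000e+00]])}
top {'fx': 406.69891690457274, 'fy': 406.69891690457274, 'cx': 280.84017423973995, 'cy': 213.53283646303626, 'cam_to_world': array([[ 6.37170280e-03, -9.82068987e-01,  1.88414187e-01,
         4.03181882e+02],
       [-9.99700982e-01, -1.07041376e-02, -2.19856272e-02,
         5.75207508e+01],
       [ 2.36082140e-02, -1.88217762e-01, -9.81843535e-01,
         9.34533554e+02],
       [ 0.00000000e+00,  0.00000000e+00,  0.00000000e+00,
         1.00000000e+00]])}
```

View pics/top0.png

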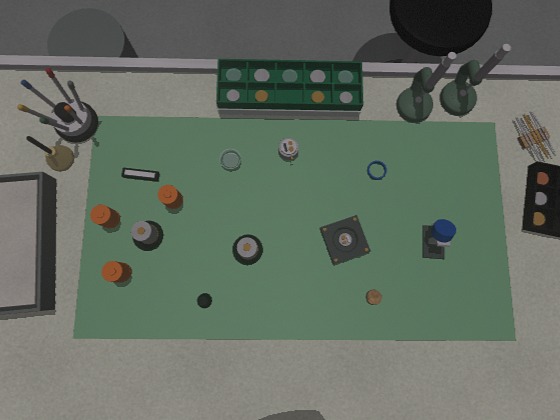

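View pics/side0.png

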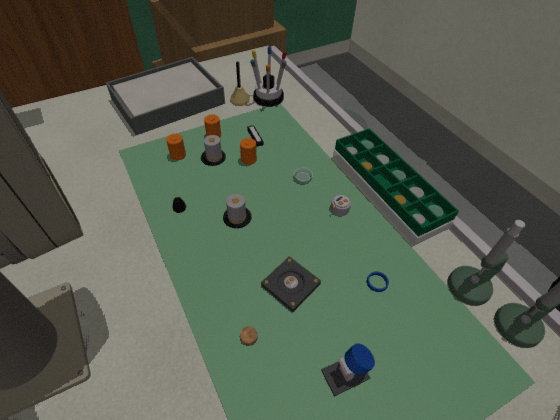

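The top view shows the stand with the blue cap at about (440,235), the holder at (345,240), and grey weights on black pads at (147,235) and (247,249). The orange look-alikes are at (103,215), (170,196) and (114,271), and the blue ring, which could pass for the cap, is at (376,170). The side view agrees: cap (357,360), holder (291,283), weights (236,209) and (212,150). I'll zoom in to check the choice.

Run:
```python
import cv2, numpy as np
t=cv2.imread("pics/top0.png"); s=cv2.imread("pics/side0.png")
def c(im,x,y,w,h,k): return cv2.resize(im[y:y+h,x:x+w],(w*k,h*k),interpolation=cv2.INTER_CUBIC)
a=c(t,405,205,66,66,6); b=c(s,315,330,66,66,6)
cv2.imwrite("pics/c_cap.png",np.hstack([a,b]))
a=c(t,312,207,66,66,6); b=c(s,258,250,66,66,6)
cv2.imwrite("pics/c_nest.png",np.hstack([a,b]))
a=c(t,85,180,66*3,99,4); b=c(s,160,110,99*2,120,4)
cv2.imwrite("pics/c_wt.png",a);cv2.imwrite("pics/c_ws.png",b)
```

```text
(no output)
```

View pics/c_cap.png

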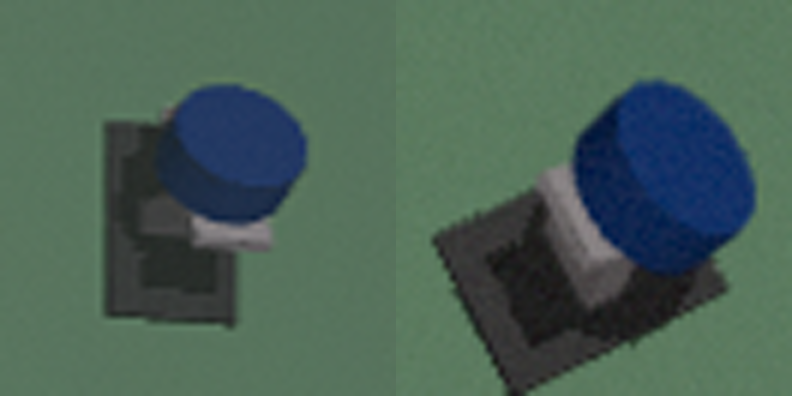

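View pics/c_nest.png

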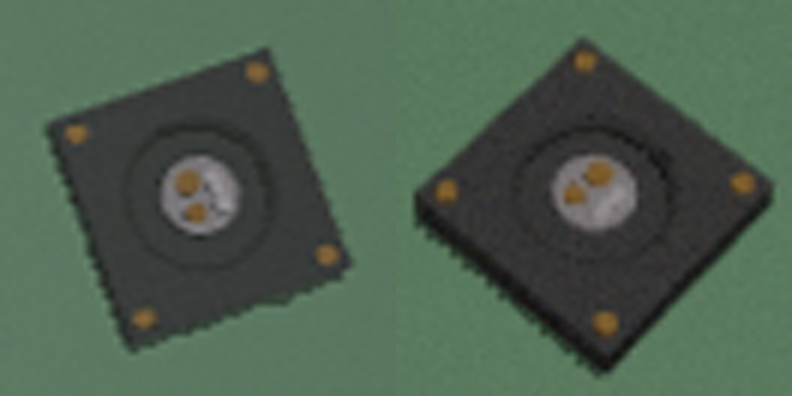

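View pics/c_wt.png

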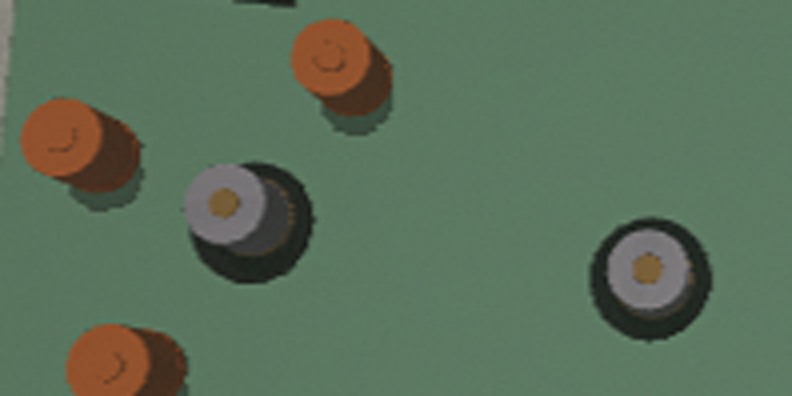

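View pics/c_ws.png

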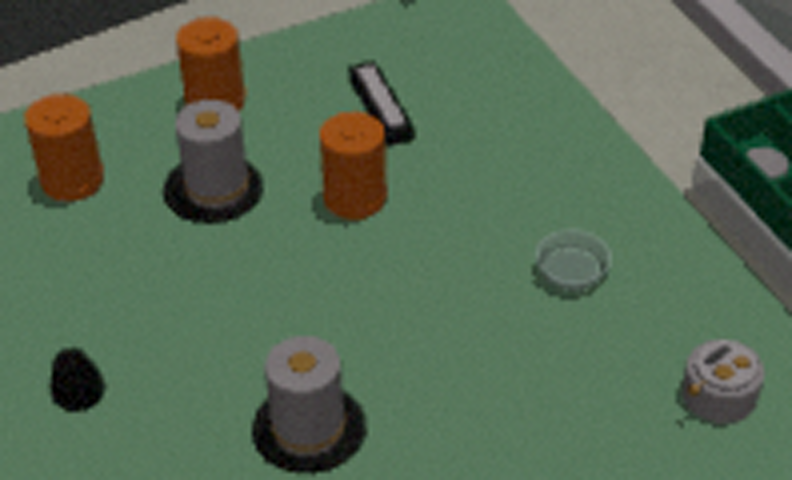

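```bash
cat > h.py <<'E'
import numpy as np, cv2, glob
from bench import telemetry, viewer, r
from scipy.optimize import minimize
from scipy.spatial.transform import Rotation as Ro
CM={n:viewer.camera_model(n) for n in("side","top")}
def proj(n,P):
    m=CM[n]; T=np.linalg.inv(m["cam_to_world"]); P=np.atleast_2d(P)
    c=P@T[:3,:3].T+T[:3,3]
    return np.c_[m["fx"]*c[:,0]/c[:,2]+m["cx"],m["fy"]*c[:,1]/c[:,2]+m["cy"]]
def ray(n,uv):
    m=CM[n]; M=m["cam_to_world"]
    d=M[:3,:3]@[(uv[0]-m["cx"])/m["fx"],(uv[1]-m["cy"])/m["fy"],1]
    return M[:3,3],d/np.linalg.norm(d)
def plane(n,uv,z):
    o,d=ray(n,uv); return o+d*(z-o[2])/d[2]
def tri(us,ut):
    A=np.zeros((3,3));b=np.zeros(3)
    for n,u in(("side",us),("top",ut)):
        o,d=ray(n,u);Q=np.eye(3)-np.outer(d,d);A+=Q;b+=Q@o
    return np.linalg.solve(A,b)
S=4
def cyl(o,ax,r1,h,n=48):
    ax=np.array(ax,float);ax/=np.linalg.norm(ax)
    u=np.cross(ax,[1,0,0.1]);u/=np.linalg.norm(u);v=np.cross(ax,u)
    t=np.linspace(0,2*np.pi,n,endpoint=False)[:,None]
    c=np.array(o)+r1*(np.cos(t)*u+np.sin(t)*v)
    return np.r_[c,c+h*ax]
def raster(n,bodies,win):
    x,y,w,h=win; im=np.zeros((h*S,w*S),np.uint8)
    for b in bodies:
        p=(proj(n,b)-[x,y]+0.5)*S-0.5
        hull=cv2.convexHull(p.astype(np.float32))
        cv2.fillPoly(im,[np.round(hull*256).astype(np.int32)],255,shift=8)
    return cv2.resize(im,(w,h),interpolation=cv2.INTER_AREA)/255.
def fit(model,masks,p0,step):
    # masks: {n:(mask float,win)}
    def cost(p): return sum(np.abs(raster(n,model(p),w)-m).sum() for n,(m,w) in masks.items())
    sx=np.vstack([p0]+[np.array(p0)+np.eye(len(p0))[i]*step[i] for i in range(len(p0))])
    res=minimize(cost,p0,method="Nelder-Mead",options=dict(initial_simplex=sx,xatol=.02,fatol=.02,maxiter=600))
    return res.x,res.fun
def green(im):
    hsv=cv2.cvtColor(im,cv2.COLOR_BGR2HSV)
    return (hsv[...,0]>50)&(hsv[...,0]<90)&(hsv[...,1]>55)&(hsv[...,2]>40)
def blue(im):
    f=im.astype(float);return (f[...,0]>1.7*f[...,2])&(f[...,0]>45)&(f[...,0]>1.25*f[...,1])
E
python3 - <<'E'
from h import *
im={n:cv2.imread(f"pics/{n}0.png") for n in("side","top")}
def M(n,fn,w):
    x,y,ww,h=w; return fn(im[n])[y:y+h,x:x+w[2]].astype(float),w
# cap
wt=(405,205,66,66);ws=(315,330,66,66)
def capm(p):
    th=np.deg2rad(p[2]); f=np.array([np.cos(th),np.sin(th),0]) # front dir
    return [cyl([p[0],p[1],48],.5*f+np.array([0,0,.866]),24,24)]
for m in({"top":M("top",blue,wt)},{"side":M("side",blue,ws)},{"top":M("top",blue,wt),"side":M("side",blue,ws)}):
    print("cap",fit(capm,m,[400,-330,0],[10,10,15]),[v[0].sum() for v in m.values()])
# nest
wt=(312,207,66,66);ws=(258,250,66,66)
ng=lambda i:~green(i)
def nestm(p):
    R=Ro.from_euler('z',p[2],degrees=True).as_matrix()
    c=np.array([[a*45,b*45,z] for a in(-1,1) for b in(-1,1) for z in(0,16)])
    return [c@R.T+[p[0],p[1],0]]
for k in("top","side","both"):
    m={}
    if k!="side":m["top"]=M("top",ng,wt)
    if k!="top":m["side"]=M("side",ng,ws)
    print("nest",k,fit(nestm,m,[390,-100,20],[10,10,10]),[v[0].sum() for v in m.values()])
def wm(p): return [cyl([p[0],p[1],0],[0,0,1],35,4),cyl([p[2],p[3],4],[0,0,1],22,60)]
for nm,wt,ws,p0 in(("far",(122,212,50,45),None,[390,370]),("near",(222,225,50,50),(212,185,50,50),[360,120])):
    for k in("top","side","both"):
        m={}
        if k!="side":m["top"]=M("top",ng,wt)
        if k!="top" and ws:m["side"]=M("side",ng,ws)
        if m: print(nm,k,fit(wm,m,p0+p0,[10,10,10,10]),[v[0].sum() for v in m.values()])
E
```

```text
cap (array([ 400., -330.,    0.]), np.float64(430.0)) [np.float64(430.0)]
cap (array([ 400., -330.,    0.]), np.float64(695.0)) [np.float64(695.0)]
cap (array([ 400., -330.,    0.]), np.float64(1125.0)) [np.float64(430.0), np.float64(695.0)]
nest top (array([380.        , -93.33333333,  26.66666667]), np.float64(1608.0)) [np.float64(1608.0)]
nest side (array([380.        , -93.33333333,  26.66666667]), np.float64(1798.0)) [np.float64(1798.0)]
nest both (array([380.        , -93.33333333,  26.66666667]), np.float64(3406.0)) [np.float64(1608.0), np.float64(1798.0)]
far top (array([390., 370., 390., 370.]), np.float64(801.0)) [np.float64(801.0)]
far both (array([390., 370., 390., 370.]), np.float64(801.0)) [np.float64(801.0)]
near top (array([360., 120., 360., 120.]), np.float64(729.0)) [np.float64(729.0)]
near side (array([360., 120., 360., 120.]), np.float64(711.0)) [np.float64(711.0)]
near both (array([360., 120., 360., 120.]), np.float64(1440.0)) [np.float64(729.0), np.float64(711.0)]
```

```bash
cat > fit0.py <<'E'
from h import *
im={n:cv2.imread(f"pics/{n}0.png") for n in("side","top")}
def M(n,fn,w):
    x,y,ww,h=w; return fn(im[n])[y:y+h,x:x+w[2]].astype(float),w
ng=lambda i:~green(i)
wt=(405,205,66,66);ws=(315,330,66,66)
print("init",plane("top",(443,232),60),plane("side",(357,360),60),plane("top",(345,240),16),plane("side",(291,283),16),plane("top",(147,232),60),plane("top",(247,249),64),plane("side",(236,199),64))
def capm(p):
    th=np.deg2rad(p[2]); f=np.array([np.cos(th),np.sin(th),0])
    return [cyl([p[0],p[1],48],.5*f+np.array([0,0,.866]),24,24)]
c0=list(plane("top",(443,232),60)[:2])+[0]
for k in("top","side","both"):
    m={}
    if k!="side":m["top"]=M("top",blue,wt)
    if k!="top":m["side"]=M("side",blue,ws)
    print("cap",k,fit(capm,m,c0,[10,10,15]),[v[0].sum() for v in m.values()])
wt=(312,207,66,66);ws=(258,250,66,66)
def nestm(p):
    R=Ro.from_euler('z',p[2],degrees=True).as_matrix()
    c=np.array([[a*45,b*45,z] for a in(-1,1) for b in(-1,1) for z in(0,16)])
    return [c@R.T+[p[0],p[1],0]]
for k in("top","side","both"):
    m={}
    if k!="side":m["top"]=M("top",ng,wt)
    if k!="top":m["side"]=M("side",ng,ws)
    print("nest",k,fit(nestm,m,list(plane("top",(345,240),16)[:2])+[20],[10,10,10]),[v[0].sum() for v in m.values()])
def wm(p): return [cyl([p[0],p[1],0],[0,0,1],35,4),cyl([p[2],p[3],4],[0,0,1],22,60)]
for nm,wt,ws,p0 in(("far",(122,212,50,45),None,plane("top",(147,232),40)),("near",(222,225,50,50),(212,185,50,50),plane("top",(247,249),64))):
    p0=list(p0[:2])
    for k in("top","side","both"):
        m={}
        if k!="side":m["top"]=M("top",ng,wt)
        if k!="top" and ws:m["side"]=M("side",ng,ws)
        if m: print(nm,k,fit(wm,m,p0+p0,[10,10,10,10]),[v[0].sum() for v in m.values()])
E
python3 fit0.py
```

```text
init [ 533.66203451 -317.8640063    60.        ] [ 533.68509561 -318.64622417   60.        ] [ 519.58663882 -109.78742806   16.        ] [ 520.95431058 -114.74062037   16.        ] [527.35291038 326.0762556   60.        ] [492.16576129 109.97003892  64.        ] [501.00043998 113.37942456  64.        ]
cap top (array([ 532.62644246, -316.62244275,  -19.8631568 ]), np.float64(40.090196078431376)) [np.float64(430.0)]
cap side (array([ 532.49747564, -318.76053405,    3.69099726]), np.float64(53.33333333333333)) [np.float64(695.0)]
cap both (array([ 532.79769785, -318.11174202,   -2.92578111]), np.float64(100.91764705882352)) [np.float64(430.0), np.float64(695.0)]
nest top (array([ 522.35524899, -110.57562547,   19.25225122]), np.float64(48.68235294117647)) [np.float64(1608.0)]
nest side (array([ 522.86433285, -109.13397749,   19.60966423]), np.float64(50.38823529411765)) [np.float64(1798.0)]
nest both (array([ 522.50384425, -109.91214233,   19.640282  ]), np.float64(109.4470588235294)) [np.float64(1608.0), np.float64(1798.0)]
far top (array([528.3232662 , 342.76062862, 529.81758077, 339.32233172]), np.float64(33.05882352941177)) [np.float64(801.0)]
far both (array([528.3232662 , 342.76062862, 529.81758077, 339.32233172]), np.float64(33.05882352941177)) [np.float64(801.0)]
near top (array([498.49569814, 113.13563378, 499.52820899, 110.65438313]), np.float64(31.227450980392156)) [np.float64(729.0)]
near side (array([498.54755767, 114.87197294, 496.98916674, 110.22970377]), np.float64(42.55686274509804)) [np.float64(711.0)]
near both (array([498.51934641, 113.39426792, 497.22887073, 110.07971357]), np.float64(80.44705882352942)) [np.float64(729.0), np.float64(711.0)]
```

Run:
```python
from h import *
im={n:cv2.imread(f"pics/{n}0.png") for n in("side","top")}
cr=lambda o,p:((p[0]+.5)/6-.5+o[0],(p[1]+.5)/6-.5+o[1])
for z in(0,6):
  P=[plane("top",cr((405,205),p),z) for p in((107,122),(105,318),(236,326))]
  Q=[plane("side",cr((315,330),(p[0]-396,p[1])),z) for p in((432,238),(515,395),(728,290))]
  for R in(P,Q):
    print(z,np.round(R,1).tolist(),[np.linalg.norm(R[i+1]-R[i]).round(1) for i in(0,1)],[np.rad2deg(np.arctan2(*(R[i+1]-R[i])[1::-1])).round(1) for i in(0,1)])
def capm(p):
    th=np.deg2rad(p[2]); f=np.array([np.cos(th),np.sin(th),0])
    return [cyl([p[0],p[1],p[3]],.5*f+np.array([0,0,.866]),24,24)]
m={}
for n,w in(("top",(405,205,66,66)),("side",(315,330,66,66))):
    x,y,ww,h=w;m[n]=(blue(im[n])[y:y+h,x:x+ww].astype(float),w)
for y0 in(-15,10):print(fit(capm,m,[533,-318,y0,45],[8,8,15,6]))
p=[532.8,-318.1,-2.9,48]
outs=[]
for n in m:
    x,y,w,h=m[n][1]
    o=cv2.resize(im[n][y:y+h,x:x+w],(396,396),interpolation=cv2.INTER_CUBIC)
    hull=cv2.convexHull((((proj(n,capm(p)[0])-[x,y]+.5)*6)).astype(np.float32)).astype(int)
    cv2.polylines(o,[hull],True,(0,255,255),1); outs.append(o)
cv2.imwrite("pics/ov.png",np.hstack(outs))
```

```text
0 [[558.9, -296.0, 0.0], [482.4, -290.6, 0.0], [479.7, -341.4, 0.0]] [np.float64(76.7), np.float64(50.8)] [np.float64(176.0), np.float64(-93.0)]
0 [[485.7, -289.2, -0.0], [483.2, -338.9, 0.0], [557.3, -344.1, 0.0]] [np.float64(49.7), np.float64(74.3)] [np.float64(-92.9), np.float64(-4.1)]
6 [[557.9, -293.7, 6.0], [481.9, -288.4, 6.0], [479.2, -338.8, 6.0]] [np.float64(76.2), np.float64(50.5)] [np.float64(176.0), np.float64(-93.0)]
6 [[484.1, -290.6, 6.0], [481.6, -339.8, 6.0], [555.1, -345.0, 6.0]] [np.float64(49.3), np.float64(73.7)] [np.float64(-92.9), np.float64(-4.1)]
(array([ 532.70087171, -317.58150393,   -6.49348414,   46.92240928]), np.float64(99.74509803921569))
(array([ 532.5879376 , -319.5978841 ,    9.13471352,   48.09212178]), np.float64(103.63137254901962))
```

View pics/ov.png

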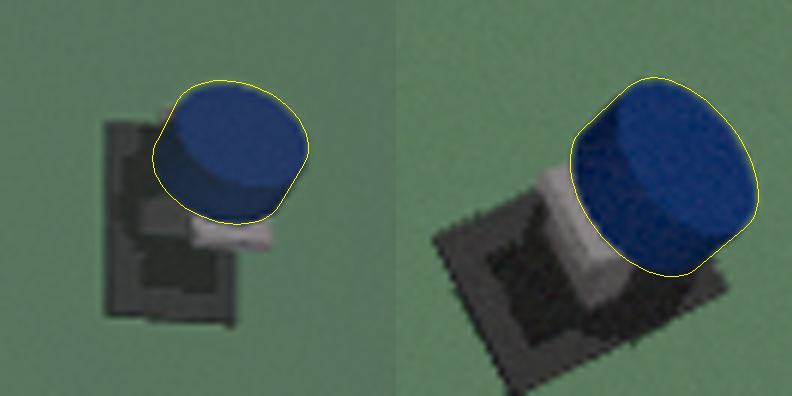

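```bash
cat > mv.py <<'E'
import numpy as np, json, os
from scipy.spatial.transform import Rotation as Ro
F="cmd.json"
def get():
    if not os.path.exists(F):
        R=Ro.from_euler('xyz',[180,0,13.052],degrees=True); return np.array([135.521,-584.499,242.292]),R
    d=json.load(open(F)); return np.array(d["p"]),Ro.from_quat(d["q"])
def rel(p,R):
    p0,R0=get(); return np.round(R0.inv().apply(np.array(p)-p0)/10,3),np.round((R0.inv()*R).as_rotvec(),4)
def done(shift,turn):   # record the last row reached
    p0,R0=get(); p=p0+R0.apply(np.array(shift)*10); R=R0*Ro.from_rotvec(turn)
    json.dump(dict(p=p.tolist(),q=R.as_quat().tolist()),open(F,"w")); return p.round(2),R.as_euler('xyz',degrees=True).round(2)
def down(yaw): return Ro.from_euler('xyz',[180,0,yaw],degrees=True)
E
python3 - <<'E'
from h import *; from mv import *
for uv in((415,105),(460,97)): print(plane("top",uv,10),)
for uv in((450,57),(505,48)): print(plane("top",uv,100),)
th=np.deg2rad(-3.5);n=np.array([.5*np.cos(th),.5*np.sin(th),.866])
R=down(-3.5)*Ro.from_rotvec([0,-np.pi/6,0]);print(R.as_matrix()[:,2],n,R.as_matrix()[:,1])
face=np.array([532.8,-318.1,48])+24*n
for d in(90,60,0): print(d,face+d*n,rel(face+d*n,R))
print(telemetry.sense()["tool_pos"])
for u in((103,215),(170,196),(114,271)): print("orange",plane("top",u,60))
E
```

```text
[ 856.12160607 -291.65143121   10.        ]
[ 879.41491681 -405.30261868   10.        ]
[ 931.08362544 -344.79569356  100.        ]
[ 956.57036173 -474.3450582   100.        ]
[-0.4990674   0.03052427 -0.8660254 ] [ 0.4990674  -0.03052427  0.866     ] [-6.10485395e-02 -9.98134798e-01  1.24900090e-16]
90 [ 589.69368351 -321.57976675  146.724     ] (array([ 50.182, -15.356,   9.557]), array([ 0.0756, -0.5199,  0.2822]))
60 [ 574.72166153 -320.66403866  120.744     ] (array([ 48.744, -15.783,  12.155]), array([ 0.0756, -0.5199,  0.2822]))
0 [ 544.77761758 -318.83258247   68.784     ] (array([ 45.868, -16.638,  17.351]), array([ 0.0756, -0.5199,  0.2822]))
[ 135.43521371 -584.01734981  241.33384012]
orange [563.56891181 423.17501074  60.        ]
orange [607.51625625 281.40906987  60.        ]
orange [443.58120102 389.60500751  60.        ]
```

```bash
python3 -m inch '[[[12,-4,2],[0.02,-0.12,0.06],1],[[30,-10,6],[0.05,-0.3,0.17],1],[[50.2,-15.4,9.6],[0.0756,-0.52,0.282],1],[[50.2,-15.4,9.6],[0.0756,-0.52,0.282],1],[[50.2,-15.4,9.6],[0.0756,-0.52,0.282],1],[[50.2,-15.4,9.6],[0.0756,-0.52,0.282],1],[[50.2,-15.4,9.6],[0.0756,-0.52,0.282],1],[[50.2,-15.4,9.6],[0.0756,-0.52,0.282],1],[[50.2,-15.4,9.6],[0.0756,-0.52,0.282],1],[[50.2,-15.4,9.6],[0.0756,-0.52,0.282],1],[[50.2,-15.4,9.6],[0.0756,-0.52,0.282],1],[[50.2,-15.4,9.6],[0.0756,-0.52,0.282],1],[[50.2,-15.4,9.6],[0.0756,-0.52,0.282],1],[[50.2,-15.4,9.6],[0.0756,-0.52,0.282],1],[[50.2,-15.4,9.6],[0.0756,-0.52,0.282],1]]' 25
python3 - <<'E'
from h import *; from mv import *
print(done([50.2,-15.4,9.6],[0.0756,-0.52,0.282]))
s=telemetry.sense();print(s["joint_pos"],s["tool_pos"],s["tcp_rot"],s["time"],s["ft_force"],s["finger_gap"])
for n in("side","top"): cv2.imwrite(f"pics/{n}1.png",viewer.snapshot(n)[:,:,::-1])
E
```

```text
time: 1.6
tool_pos: [589.0, -322.3, 147.2]
tcp_rot: [180.0, 30.0, -3.6]
ft_force: [-0.6, -0.2, -0.1]
finger_gap: 85.4
(array([ 589.77, -321.11,  146.29]), array([-180.  ,   30.  ,   -3.49]))
[-27.03899006  50.59330981  43.26372478 -12.54577101 113.49161232
  64.34417872] [ 589.04850562 -322.28919037  147.20139034] [179.96252472  29.95944987  -3.60330262] 1.6 [-0.57761911 -0.21861838 -0.14129888] 85.35565928823341
```

Run:
```python
import cv2,numpy as np
s=cv2.imread("pics/side1.png")
cv2.imwrite("pics/s1.png",cv2.resize(s[240:420,260:500],(720,540),interpolation=cv2.INTER_CUBIC))
```

```text
(no output)
```

View pics/s1.png

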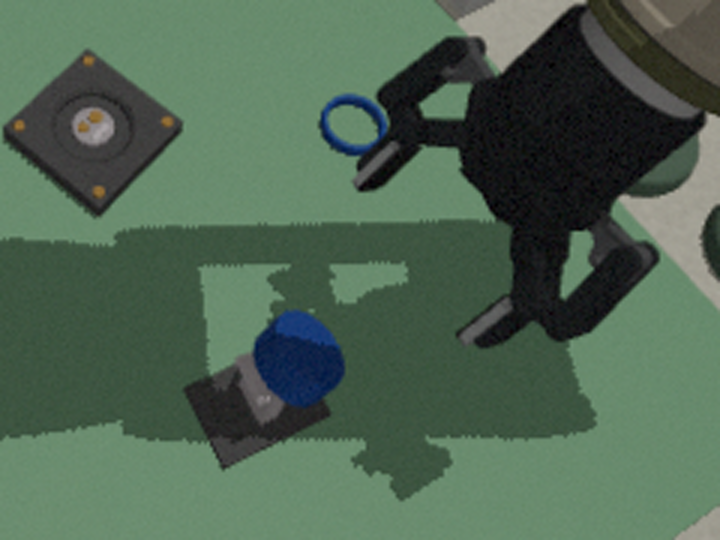

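View pics/top1.png

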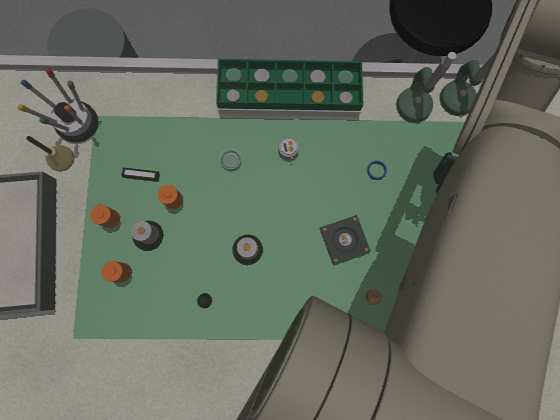

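Run:
```python
from h import *; from mv import *
s=telemetry.sense();p=s["tool_pos"];R=Ro.from_euler('xyz',s["tcp_rot"],degrees=True)
for y in(-42.5,42.5):
  for x in(-11,11):
    for z in(-30,-13,-2,11):
        print(x,y,z,np.round((proj("side",p+R.apply([x,y,z]))[0]-[260,240])*3))
```

```text
-11 -42.5 -30 [386. 161.]
-11 -42.5 -13 [366. 180.]
-11 -42.5 -2 [354. 192.]
-11 -42.5 11 [339. 206.]
11 -42.5 -30 [410. 158.]
11 -42.5 -13 [390. 176.]
11 -42.5 -2 [378. 188.]
11 -42.5 11 [364. 202.]
-11 42.5 -30 [487. 304.]
-11 42.5 -13 [465. 323.]
-11 42.5 -2 [450. 334.]
-11 42.5 11 [433. 347.]
11 42.5 -30 [511. 298.]
11 42.5 -13 [489. 315.]
11 42.5 -2 [474. 327.]
11 42.5 11 [458. 340.]
```

Run:
```python
from h import *; from mv import *
s=telemetry.sense();print(s["time"],s["tool_pos"],s["tcp_rot"],get()[0])
th=np.deg2rad(-3.5);n=np.array([.5*np.cos(th),.5*np.sin(th),.866])
R=down(-3.5)*Ro.from_rotvec([0,-np.pi/6,0])
face=np.array([532.8,-318.1,48])+24*n
Rm=Ro.from_euler('xyz',s["tcp_rot"],degrees=True)
print("from measured",Rm.inv().apply(face-5*n-s["tool_pos"])/10,"from cmd",rel(face-5*n,R))
```

```text
1.7 [ 589.17545172 -322.20905106  147.31360253] [179.96325409  29.94468556  -3.60100793] [ 589.77345136 -321.10820588  146.292     ]
from measured [ 0.061537   -0.06379526  9.52698905] from cmd (array([-0.025,  0.047,  9.465]), array([0.0001, 0.0001, 0.0002]))
```

```bash
python3 -m inch '[[[0.05,-0.05,2],[0,0,0],1],[[0.05,-0.05,4.5],[0,0,0],1],[[0.05,-0.05,6.5],[0,0,0],1],[[0.05,-0.05,8],[0,0,0],1],[[0.05,-0.05,9],[0,0,0],1],[[0.05,-0.05,9.5],[0,0,0],1],[[0.05,-0.05,9.5],[0,0,0],1],[[0.05,-0.05,9.5],[0,0,0],1]]' 25
python3 - <<'E'
from h import *; from mv import *
print(done([.05,-.05,9.5],[0,0,0]))
s=telemetry.sense();print(s["tool_pos"],s["tcp_rot"],s["ft_force"])
a=viewer.snapshot("side")[:,:,::-1];cv2.imwrite("pics/s2.png",cv2.resize(a[280:420,280:480],(800,560),interpolation=cv2.INTER_CUBIC))
E
```

```text
time: 2.5
tool_pos: [543.4, -318.1, 64.7]
tcp_rot: [180.0, 29.9, -3.5]
ft_force: [0.0, 0.2, 0.2]
finger_gap: 85.5
(array([ 542.82, -317.74,   63.77]), array([-180.  ,   30.  ,   -3.49]))
[ 543.39497759 -318.08410549   64.71062577] [179.96062414  29.92777903  -3.51272065] [0.02907478 0.20105708 0.23159711]
```

View pics/s2.png

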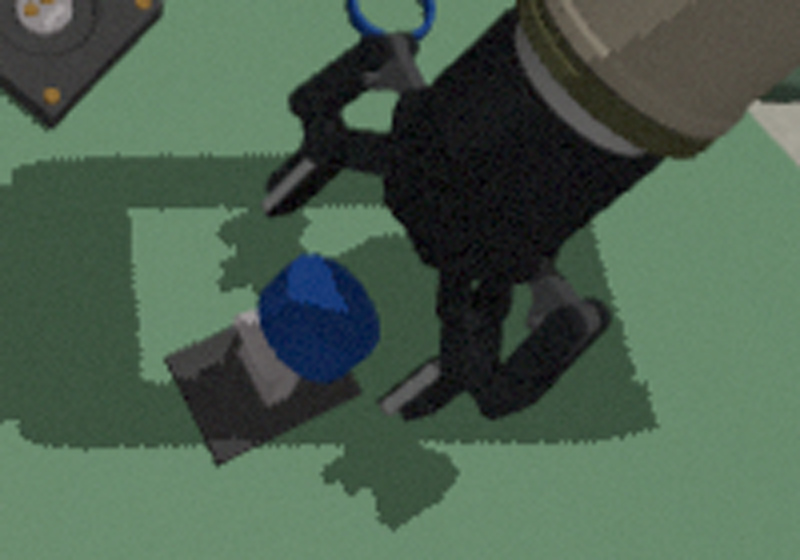

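```bash
python3 -m inch '[[[0,0,0],[0,0,0],0.75],[[0,0,0],[0,0,0],0.62],[[0,0,0],[0,0,0],0.5],[[0,0,0],[0,0,0],0.4],[[0,0,0],[0,0,0],0.4],[[0,0,0],[0,0,0],0.4],[[0,0,0],[0,0,0],0.4],[[0,0,0],[0,0,0],0.4]]' 25
python3 - <<'E'
from h import *; from mv import *
s=telemetry.sense();print(s["tool_pos"],s["tcp_rot"],s["ft_force"],s["finger_gap"])
a=viewer.snapshot("side")[:,:,::-1];cv2.imwrite("pics/s3.png",cv2.resize(a[280:420,280:480],(800,560),interpolation=cv2.INTER_CUBIC))
E
```

```text
time: 3.35
tool_pos: [543.2, -318.0, 64.4]
tcp_rot: [180.0, 29.9, -3.5]
ft_force: [1.5, -0.2, 5.2]
finger_gap: 47.2
[ 543.20074087 -318.00675468   64.3539461 ] [179.96176294  29.94739402  -3.50226218] [ 1.49846295 -0.21569336  5.17319149] 47.18427430819435
```

View pics/s3.png

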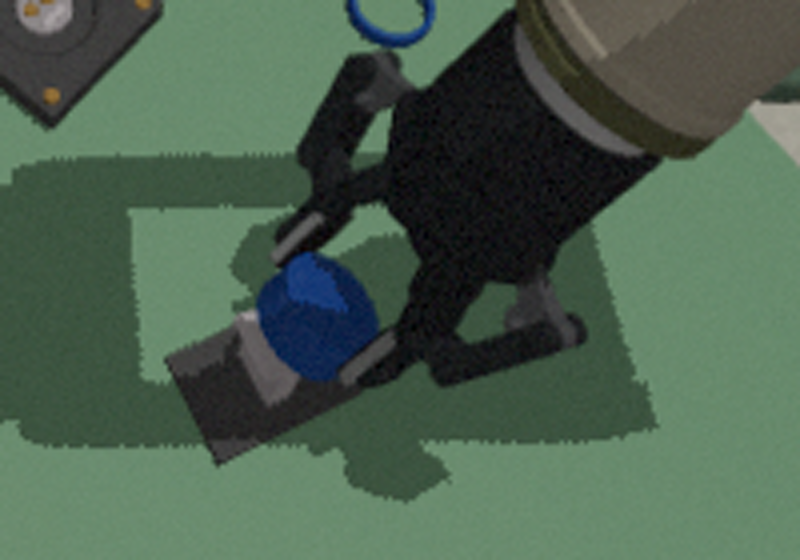

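```bash
python3 -m inch '[[[0,0,-0.5],[0,0,0],0.4],[[0,0,-1.5],[0,0,0],0.4],[[0,0,-3],[0,0,0],0.4],[[0,0,-5],[0,0,0],0.4],[[0,0,-7],[0,0,0],0.4],[[0,0,-8.5],[0,0,0],0.4],[[0,0,-9],[0,0,0],0.4],[[0,0,-9],[0,0,0],0.4]]' 25
python3 - <<'E'
from h import *; from mv import *
print(done([0,0,-9],[0,0,0]))
s=telemetry.sense();print(s["tool_pos"],s["tcp_rot"],s["ft_force"],s["finger_gap"])
print(rel([522.5,-109.9,33-5+70],down(-3.5)))
a=viewer.snapshot("side")[:,:,::-1];cv2.imwrite("pics/s4.png",cv2.resize(a[240:380,300:500],(800,560),interpolation=cv2.INTER_CUBIC))
E
```

```text
time: 4.2
tool_pos: [588.4, -320.5, 142.3]
tcp_rot: [180.0, 29.9, -3.5]
ft_force: [0.3, 0.3, -0.3]
finger_gap: 47.3
(array([ 587.74, -320.48,  141.71]), array([-180.  ,   30.  ,   -3.49]))
[ 588.42916303 -320.51656392  142.32260615] [179.97339627  29.9272591   -3.48137129] [ 0.31334561  0.30440764 -0.31113017] 47.30831486563057
(array([ -4.562, -20.622,   7.683]), array([0.000e+00, 5.237e-01, 2.000e-04]))
```

View pics/s4.png

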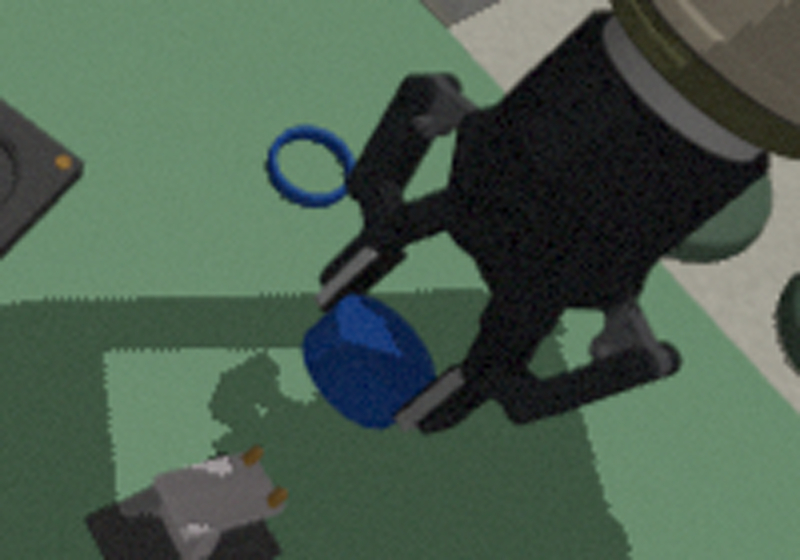

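```bash
python3 -m inch '[[[-0.3,-1,0],[0,0.04,0],0.4],[[-1,-4,1],[0,0.12,0],0.4],[[-2,-8,2.5],[0,0.21,0],0.4],[[-3,-12,4],[0,0.3,0],0.4],[[-3.8,-16,5.5],[0,0.39,0],0.4],[[-4.4,-19,7],[0,0.47,0],0.4],[[-4.55,-20.6,7.7],[0,0.5236,0],0.4],[[-4.55,-20.6,7.7],[0,0.5236,0],0.4],[[-4.55,-20.6,7.7],[0,0.5236,0],0.4],[[-4.55,-20.6,7.7],[0,0.5236,0],0.4]]' 25
python3 - <<'E'
from h import *; from mv import *
print(done([-4.55,-20.6,7.7],[0,0.5236,0]))
s=telemetry.sense();print(s["tool_pos"],s["tcp_rot"],s["ft_force"],s["finger_gap"])
for n in("side","top"):cv2.imwrite(f"pics/{n}5.png",viewer.snapshot(n)[:,:,::-1])
a=cv2.imread("pics/side5.png");cv2.imwrite("pics/s5.png",cv2.resize(a[200:340,220:420],(800,560),interpolation=cv2.INTER_CUBIC))
E
```

```text
time: 5.25
tool_pos: [523.1, -111.0, 98.2]
tcp_rot: [180.0, -0.0, -3.5]
ft_force: [0.6, 1.1, -0.2]
finger_gap: 47.1
(array([ 522.5 , -110.13,   97.79]), array([-180.  ,    0.  ,   -3.49]))
[ 523.09004283 -110.97709771   98.17716508] [ 1.79973898e+02 -2.40388561e-04 -3.51840636e+00] [ 0.64171613  1.07405281 -0.19475638] 47.14514269673448
```

View pics/s5.png

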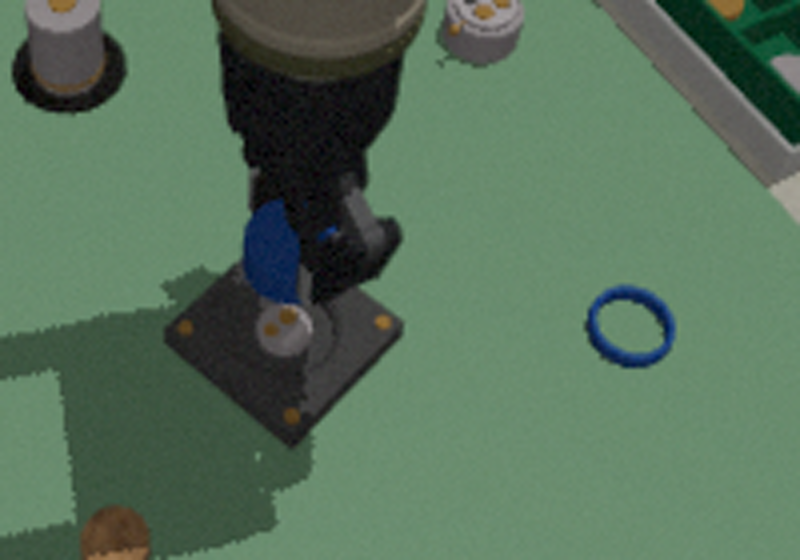

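View pics/top5.png

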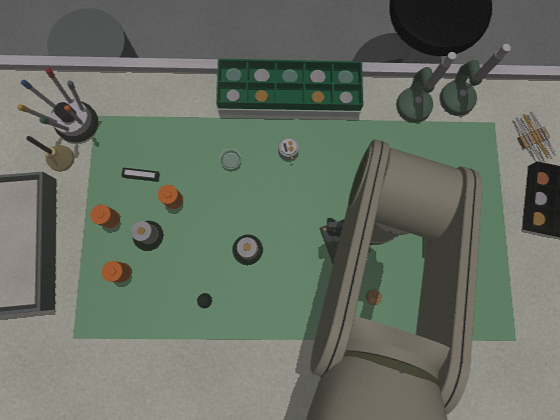

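```bash
python3 -m inch '[[[0,0,0],[0,0,-0.06],0.4],[[0,0,0],[0,0,-0.18],0.4],[[0,0,0],[0,0,-0.32],0.4],[[0,0,0],[0,0,-0.46],0.4],[[0,0,0],[0,0,-0.6],0.4],[[0,0,0],[0,0,-0.74],0.4],[[0,0,0],[0,0,-0.86],0.4],[[0,0,0],[0,0,-0.93],0.4],[[0,0,0],[0,0,-0.93],0.4],[[0,0,0],[0,0,-0.93],0.4]]' 25
python3 - <<'E'
from h import *; from mv import *
print(done([0,0,0],[0,0,-0.93]))
s=telemetry.sense();print(s["tool_pos"],s["tcp_rot"],s["ft_force"],s["finger_gap"])
for n in("side",):cv2.imwrite(f"pics/{n}6.png",viewer.snapshot(n)[:,:,::-1])
a=cv2.imread("pics/side6.png");cv2.imwrite("pics/s6.png",cv2.resize(a[230:310,240:340],(800,640),interpolation=cv2.INTER_CUBIC)[:600])
E
```

```text
time: 6.35
tool_pos: [522.9, -110.6, 97.8]
tcp_rot: [-180.0, 0.0, 49.6]
ft_force: [-0.2, 1.0, 0.1]
finger_gap: 47.2
(array([ 522.5 , -110.13,   97.79]), array([-180. ,    0. ,   49.8]))
[ 522.86860904 -110.64986254   97.77734901] [-1.79988532e+02  1.07672417e-02  4.96355740e+01] [-0.15068863  1.03499753  0.09463056] 47.21971517124761
```

View pics/s6.png

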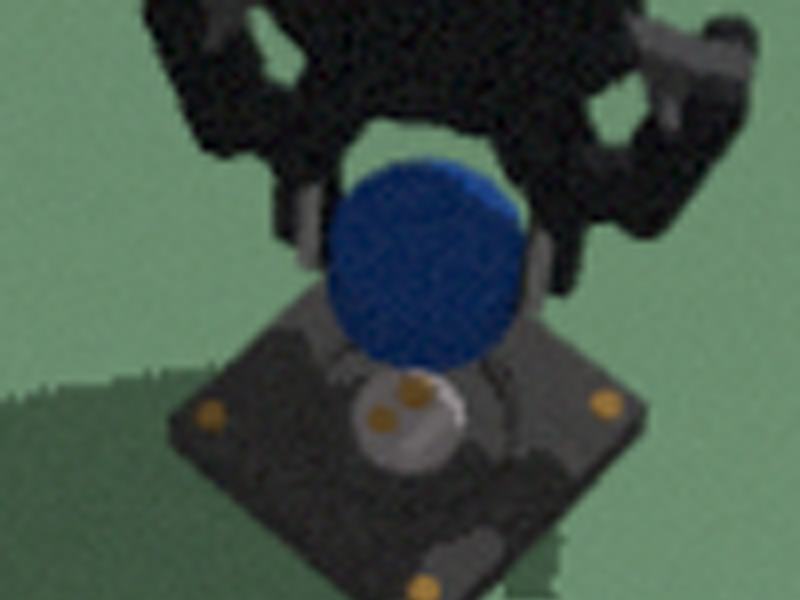

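```bash
cat > capfit.py <<'E'
from h import *; from mv import *
def capfit(img,win,pos,rot,starts=(-60,-40,-20,0,20,40,60),occl=True,draw=None):
    R=Ro.from_euler('xyz',rot,degrees=True); x,y,w,h=win
    mk=blue(img)[y:y+h,x:x+w].astype(float)
    def model(p):   # p: mid-cap centre x,z in tool (mm), tilt deg about tool y; cap z = -tool z at 0
        a=np.deg2rad(p[2]); ax=np.array([-np.sin(a),0,-np.cos(a)])
        c=np.array([p[0],p[3] if len(p)>3 else 0,p[1]])-12*ax
        return [cyl(pos+R.apply(c),R.apply(ax),24,24)]
    best=[]
    for s in starts:
        best.append(fit(model,{"side":(mk,win)},[0,8,s,0],[4,4,12,2]))
    best.sort(key=lambda b:b[1])
    if draw:
        k=6;o=cv2.resize(img[y:y+h,x:x+w],(w*k,h*k),interpolation=cv2.INTER_CUBIC)
        hull=cv2.convexHull((((proj("side",model(best[0][0])[0])-[x,y]+.5)*k)).astype(np.float32)).astype(int)
        cv2.polylines(o,[hull],True,(0,255,255),1);cv2.imwrite(draw,o)
    return best,mk.sum()
E
python3 - <<'E'
from capfit import *
b,n=capfit(cv2.imread("pics/side6.png"),(270,240,50,50),np.array([522.87,-110.65,97.78]),[180,0,49.64],draw="pics/f6.png")
print(n);[print(np.round(q[0],1),round(q[1],1)) for q in b]
E
```

```text
527.0
[ 0.   8.8 39.4  0.5] 26.5
[ 0.  10.5 22.3  0.2] 27.1
[-0.1 10.4 22.5 -0.1] 28.1
[  0.5   9.9 -15.9   0.1] 30.8
[ 0.3 11.1 79.6 -0.2] 31.9
[  0.    9.2 -15.9   0. ] 32.0
[ -3.3   3.9 -17.6   0.3] 34.7
```

View pics/f6.png

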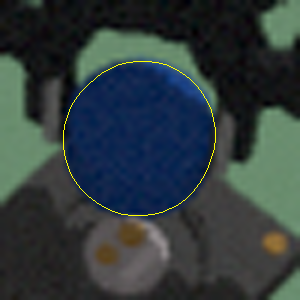

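Run:
```python
from capfit import *
def scan(f,win,pos,rot):
    img=cv2.imread(f); R=Ro.from_euler('xyz',rot,degrees=True); x,y,w,h=win
    mk=blue(img)[y:y+h,x:x+w].astype(float); out=[]
    for t in range(-40,61,10):
        def model(p):
            a=np.deg2rad(t); ax=np.array([-np.sin(a),0,-np.cos(a)])
            return [cyl(pos+R.apply(np.array([p[0],p[2],p[1]])-12*ax),R.apply(ax),24,24)]
        b=fit(model,{"side":(mk,win)},[0,8,0],[4,4,2]); out.append((t,np.round(b[0],1).tolist(),round(b[1],1)))
    return out
for a in(("pics/side6.png",(270,240,50,50),np.array([522.87,-110.65,97.78]),[180,0,49.64]),):
    for o in scan(*a):print(o)
img=cv2.imread("pics/side6.png")[240:290,265:325]
g=cv2.resize(img,(720,600),interpolation=cv2.INTER_CUBIC).astype(float)
cv2.imwrite("pics/e6.png",np.clip((g-20)*3,0,255).astype(np.uint8))
```

```text
(-40, [-0.6, 7.6, -0.1], np.float64(112.8))
(-30, [-0.2, 9.3, 0.2], np.float64(62.9))
(-20, [0.6, 10.9, 0.2], np.float64(34.5))
(-10, [0.9, 10.7, -0.1], np.float64(34.2))
(0, [0.7, 11.3, -0.1], np.float64(41.6))
(10, [-0.1, 10.7, 0.0], np.float64(38.0))
(20, [-0.4, 10.0, 0.6], np.float64(28.5))
(30, [-1.1, 9.1, 0.7], np.float64(37.3))
(40, [0.2, 9.3, 0.6], np.float64(27.3))
(50, [0.3, 10.2, 0.3], np.float64(35.4))
(60, [19.0, 39.9, -1.7], np.float64(28.1))
```

View pics/e6.png

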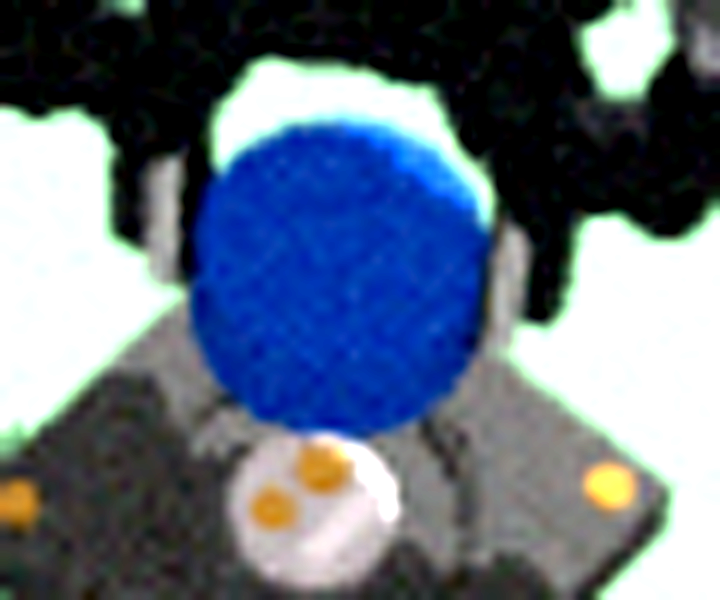

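Run:
```python
from capfit import *
# pic s4.png is 4x of side[240:380,300:500]; shrink back
s4=cv2.resize(cv2.imread("pics/s4.png"),(200,140),interpolation=cv2.INTER_AREA)
full=np.zeros((420,560,3),np.uint8);full[240:380,300:500]=s4;cv2.imwrite("pics/side4r.png",full)
s3=cv2.resize(cv2.imread("pics/s3.png"),(200,140),interpolation=cv2.INTER_AREA)
full=np.zeros((420,560,3),np.uint8);full[280:420,280:480]=s3;cv2.imwrite("pics/side3r.png",full)
for f,win,pos,rot in(("pics/side3r.png",(335,335,50,50),np.array([543.2,-318.0,64.35]),[180,29.95,-3.5]),("pics/side4r.png",(365,305,60,50),np.array([588.43,-320.5,142.3]),[180,29.93,-3.5]),("pics/side5.png",(275,242,24,40),np.array([523.1,-111,98.2]),[180,0,-3.5])):
    img=cv2.imread(f); R=Ro.from_euler('xyz',rot,degrees=True); x,y,w,h=win
    mk=blue(img)[y:y+h,x:x+w].astype(float)
    # ignore dark/grey finger pixels: weight only blue-or-green pixels
    g=green(img)[y:y+h,x:x+w]
    wgt=(mk>0)|g
    print(f,mk.sum())
    for t in range(-60,91,10):
        a=np.deg2rad(t); ax=np.array([-np.sin(a),0,-np.cos(a)])
        def model(p): return [cyl(pos+R.apply(np.array([p[0],p[2],p[1]])-12*ax),R.apply(ax),24,24)]
        cost=lambda p:(np.abs(raster("side",model(p),win)-mk)*wgt).sum()+.05*np.sum(np.square(p-np.array([0,8,0])))
        b=minimize(cost,[0,8,0],method="Nelder-Mead",options=dict(initial_simplex=[[0,8,0],[4,8,0],[0,12,0],[0,8,2]]))
        print(t,b.x.round(1),round(b.fun,1))
```

```text
pics/side3r.png 680.0
-60 [-1.   7.7  0.8] 105.4
-50 [-0.7  7.5  0.2] 186.5
-40 [-1.5  8.   0.7] 270.2
-30 [-1.9  6.4  1.1] 177.4
-20 [-0.6  8.   0.6] 90.1
-10 [-0.3  8.5  0.4] 23.7
0 [-0.5  8.6  0.1] 6.6
10 [-0.8 10.1  0.3] 9.6
20 [-1.8 10.2  0.6] 13.4
30 [-1.8 10.4  0.8] 19.2
40 [-1.2  9.6  0.8] 22.9
50 [-0.6  8.5  0.9] 15.6
60 [-0.4  8.8  0.6] 25.2
70 [-1.   9.6  1. ] 34.8
80 [-1.2 10.2  1.7] 34.1
90 [-1.2  9.9  1.4] 29.8
pics/side4r.png 747.0
-60 [-0.5  8.8  0.4] 60.7
-50 [0.  8.3 0. ] 127.2
-40 [-4.   4.9  1.2] 223.7
-30 [-0.  8. -0.] 237.1
-20 [-1.5  7.3  0.4] 126.1
-10 [-0.4  7.4 -0.2] 38.9
0 [ 2.4  9.7 -1.3] 22.8
10 [ 3.2  9.4 -1.8] 68.0
20 [ 7.7 13.3 -3.2] 90.0
30 [ 1.2  8.8 -1.5] 103.5
40 [ 4.1 10.9 -2.2] 89.7
50 [ 3.2 10.1 -1.1] 57.3
60 [1.1 8.3 0.4] 47.9
70 [1.7 8.2 0.6] 82.3
80 [3.9 9.3 0. ] 104.9
90 [ 3.3  9.4 -0.4] 107.9
pics/side5.png 289.0
-60 [-6.1 10.1  0.6] 44.7
-50 [-5.1 10.   0.2] 35.7
-40 [-3.4  9.2  0.2] 26.6
-30 [-2.2  9.2 -0.5] 19.2
-20 [-1.   8.3  0.1] 12.1
-10 [-1.2  8.4  0.2] 6.9
0 [-0.5  8.4  0.4] 3.2
10 [-0.6  8.6  0.8] 10.4
20 [-1.1  9.2  1.4] 18.1
30 [-0.7  8.9  1.2] 16.1
40 [-0.5  8.2  1.5] 13.8
50 [-0.6  6.4  1.8] 10.1
60 [-0.5  8.6  0.8] 10.3
70 [-1.6  8.7  0.4] 12.9
80 [-3.2  9.   0.1] 21.6
90 [-6.2  8.   0.4] 32.8
```

Run:
```python
from capfit import *
for f,win,pos,rot in(("pics/side6.png",(265,240,60,50),np.array([522.87,-110.65,97.78]),[180,0,49.64]),("pics/side4r.png",(365,305,60,50),np.array([588.43,-320.5,142.3]),[180,29.93,-3.5]),("pics/side5.png",(275,242,24,40),np.array([523.1,-111,98.2]),[180,0,-3.5])):
    img=cv2.imread(f); R=Ro.from_euler('xyz',rot,degrees=True); x,y,w,h=win
    mk=cv2.morphologyEx(blue(img)[y:y+h,x:x+w].astype(np.uint8),cv2.MORPH_OPEN,np.ones((3,3))).astype(float)
    g=green(img)[y:y+h,x:x+w]; b3=img[y:y+h,x:x+w]
    wgt=(mk>0)|g|((b3.max(2)>70)&False)
    print(f,mk.sum())
    for t in(-20,-15,-10,-5,0,5,10,15,20,30,40,50):
        a=np.deg2rad(t); ax=np.array([-np.sin(a),0,-np.cos(a)])
        def model(p): return [cyl(pos+R.apply(np.array([p[0],p[2],p[1]])-12*ax),R.apply(ax),24,24)]
        cost=lambda p:(np.abs(raster("side",model(p),win)-mk)*wgt).sum()+.05*np.sum(np.square(p-np.array([0,8,0])))
        b=min((minimize(cost,s,method="Nelder-Mead",options=dict(initial_simplex=np.array(s)+np.array([[0,0,0],[3,0,0],[0,3,0],[0,0,2]]))) for s in([0,8,0],[-3,10,0],[2,6,1])),key=lambda q:q.fun)
        print(t,b.x.round(1),round(b.fun,1))
```

```text
pics/side6.png 527.0
-20 [-2.6  5.9  0.3] 12.9
-15 [-0.9  8.6  0.2] 7.0
-10 [-1.   8.7  0.2] 4.3
-5 [-1.2  9.1  0.4] 3.0
0 [-1.6  9.1  0.6] 2.9
5 [-1.8  9.2  0.4] 3.2
10 [-1.8  9.2  0.6] 3.8
15 [-1.6  9.3  0.6] 5.6
20 [-1.4  8.9  0.8] 8.8
30 [-5.1  1.6  1.1] 24.1
40 [-1.2  7.   0.3] 14.6
50 [-1.4  8.6  0.6] 7.5
pics/side4r.png 742.0
-20 [-0.1  7.7 -0.3] 124.2
-15 [-3.2  6.4  0.6] 76.0
-10 [-3.6  5.   1. ] 35.9
-5 [ 1.4  8.8 -0.6] 14.4
0 [ 4.1 10.7 -1.2] 21.2
5 [ 6.8 12.3 -2.6] 42.7
10 [ 4.2 10.5 -1.8] 66.4
15 [ 9.7 13.9 -3.4] 77.3
20 [10.  15.  -3.5] 88.1
30 [ 9.  14.4 -3.4] 95.8
40 [ 5.4 12.1 -2.2] 85.7
50 [ 4.7 11.5 -1.6] 54.7
pics/side5.png 285.0
-20 [-1.5  8.4 -0. ] 11.8
-15 [-1.2  8.4 -0.1] 9.0
-10 [-0.6  8.2  0. ] 6.6
-5 [-0.3  8.3  0.3] 4.3
0 [-0.5  8.4  0.5] 3.1
5 [-0.   9.2  0.1] 5.9
10 [-0.4  8.4  0.4] 10.6
15 [-0.9  8.7  0.8] 14.9
20 [-0.6  8.6  0.7] 18.1
30 [-0.7  8.9  1.2] 16.1
40 [-0.4  8.6  1.2] 13.7
50 [-0.7  6.4  1.8] 10.1
```

```bash
python3 -m inch '[[[0.13,-0.1,0.8],[0,0,0],0.4],[[0.13,-0.1,2],[0,0,0],0.4],[[0.13,-0.1,3.4],[0,0,0],0.4],[[0.13,-0.1,4.6],[0,0,0],0.4],[[0.13,-0.1,5.4],[0,0,0],0.4],[[0.13,-0.1,5.8],[0,0,0],0.4],[[0.13,-0.1,5.8],[0,0,0],0.4],[[0.13,-0.1,5.8],[0,0,0],0.4]]' 25
python3 - <<'E'
from h import *; from mv import *
print(done([.13,-.1,5.8],[0,0,0]))
s=telemetry.sense();print(s["tool_pos"],s["tcp_rot"],s["ft_force"],s["finger_gap"])
for n in("side",):cv2.imwrite(f"pics/{n}7.png",viewer.snapshot(n)[:,:,::-1])
a=cv2.imread("pics/side7.png");cv2.imwrite("pics/s7.png",cv2.resize(a[240:320,240:340],(750,600),interpolation=cv2.INTER_CUBIC))
E
```

```text
time: 7.2
tool_pos: [522.9, -108.6, 40.1]
tcp_rot: [180.0, -0.0, 49.8]
ft_force: [-0.2, 0.3, -0.3]
finger_gap: 47.1
(array([ 522.58, -108.49,   39.79]), array([-180. ,    0. ,   49.8]))
[ 522.88283352 -108.59199398   40.10614076] [ 1.79979297e+02 -7.39645405e-03  4.97979848e+01] [-0.18340096  0.32193091 -0.3433456 ] 47.11990690098548
```

View pics/s7.png

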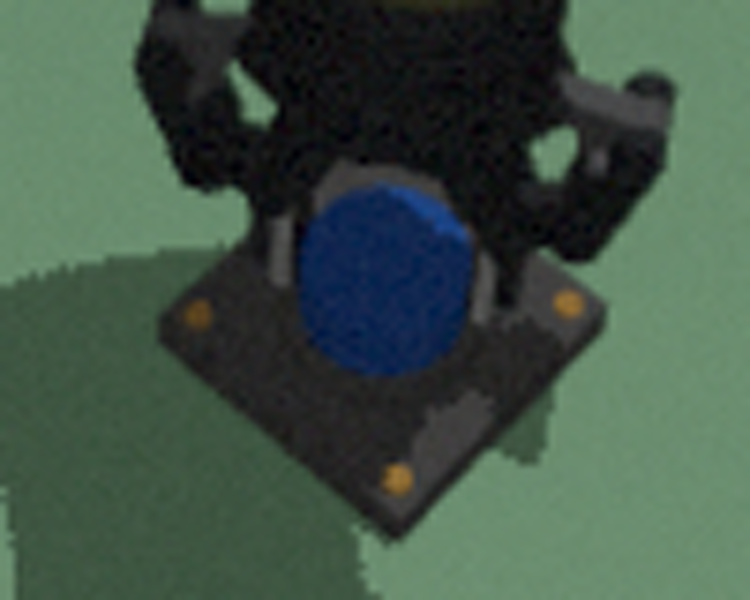

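Run:
```python
from h import *
img=cv2.imread("pics/side7.png");win=(270,255,50,50);x,y,w,h=win
mk=cv2.morphologyEx(blue(img)[y:y+h,x:x+w].astype(np.uint8),cv2.MORPH_OPEN,np.ones((3,3))).astype(float)
# use lower boundary only: ignore upper part next to fingers
for up in(0,12,20):
    wgt=np.ones_like(mk);wgt[:up]=0
    # ignore gripper columns: black pixels
    b3=img[y:y+h,x:x+w].max(2); 
    for z in(16,18,20):
        cost=lambda p:(np.abs(raster("side",[cyl([p[0],p[1],z],[0,0,1],24,24)],win)-mk)*wgt).sum()
        b=min((minimize(cost,s,method="Nelder-Mead",options=dict(initial_simplex=np.array(s)+np.array([[0,0],[4,0],[0,4]]))) for s in([522,-110],[524,-107])),key=lambda q:q.fun);print(up,z,b.x,b.fun,mk.sum())
print((proj("side",[522.5,-109.9,16])-[240,240])*7.5)
```

```text
0 16 [ 524.104599   -107.55615997] 25.101960784313725 486.0
0 18 [ 523.57518946 -108.40656031] 26.725490196078432 486.0
0 20 [ 522.93212891 -109.50292969] 30.227450980392156 486.0
12 16 [ 524.44303894 -107.01950836] 16.59607843137255 486.0
12 18 [ 523.78700256 -108.025383  ] 17.537254901960786 486.0
12 20 [ 522.92825031 -108.71083593] 19.168627450980395 486.0
20 16 [ 524.39138794 -106.9757843 ] 10.776470588235295 486.0
20 18 [ 523.75421143 -107.89706421] 11.466666666666667 486.0
20 20 [ 522.93799686 -108.34348249] 10.96078431372549 486.0
[[378.78009698 306.7336702 ]]
```

```bash
python3 -m inch '[[[0,0,0.2],[0,0,0],0.4],[[0,0,0.4],[0,0,0],0.4],[[0,0,0.6],[0,0,0],0.4],[[0,0,0.75],[0,0,0],0.4],[[0,0,0.9],[0,0,0],0.4],[[0,0,0.9],[0,0,0],0.4],[[0,0,0.9],[0,0,0],0.4]]' 25
```

```text
time: 7.95
tool_pos: [522.5, -108.5, 30.7]
tcp_rot: [-180.0, 0.0, 49.8]
ft_force: [-0.4, 0.6, -1.1]
finger_gap: 46.6
```

```bash
python3 -c "
from mv import *;print(done([0,0,.9],[0,0,0]))"; python3 -m inch '[[[0,0,0.05],[0,0,0],0.4],[[0,0,0.1],[0,0,0],0.4],[[0,0,0.15],[0,0,0],0.4],[[0,0,0.15],[0,0,0],0.4]]' 25;  python3 -c "
from mv import *;print(done([0,0,.15],[0,0,0]))"
```

```text
(array([ 522.57, -108.49,   30.79]), array([-180. ,    0. ,   49.8]))
time: 8.35
tool_pos: [522.5, -108.5, 29.2]
tcp_rot: [-180.0, 0.0, 49.8]
ft_force: [1.0, -0.6, -0.8]
finger_gap: 47.0
(array([ 522.57, -108.49,   29.29]), array([-180. ,    0. ,   49.8]))
```

```bash
python3 -m inch '[[[0,0,0.05],[0,0,0],0.4],[[0,0,0.1],[0,0,0],0.4],[[0,0,0.15],[0,0,0],0.4],[[0,0,0.15],[0,0,0],0.4]]' 25;  python3 - <<'E'
from h import *; from mv import *
print(done([0,0,.15],[0,0,0]))
for n in("side",):cv2.imwrite(f"pics/{n}8.png",viewer.snapshot(n)[:,:,::-1])
a=cv2.imread("pics/side8.png");cv2.imwrite("pics/s8.png",cv2.resize(a[240:320,240:340],(750,600),interpolation=cv2.INTER_CUBIC))
E
```

```text
time: 8.75
tool_pos: [522.7, -108.5, 28.5]
tcp_rot: [-180.0, 0.0, 49.8]
ft_force: [-3.5, 1.2, 8.7]
finger_gap: 47.3
(array([ 522.57, -108.49,   27.79]), array([-180. ,    0. ,   49.8]))
```

View pics/s8.png

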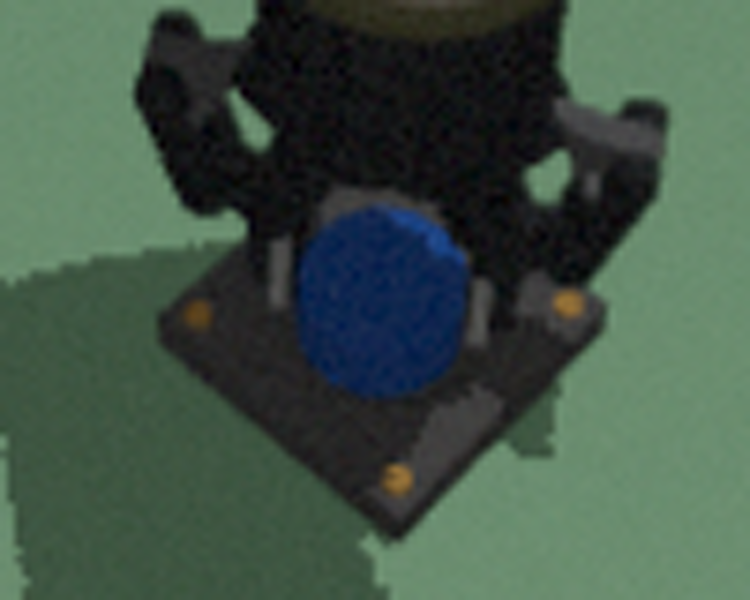

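```bash
python3 -m inch '[[[0,0,-0.05],[0,0,0],0.4],[[0,0,-0.05],[0,0,0],0.6],[[0,0,-0.05],[0,0,0],0.7],[[0,0,-0.05],[0,0,0],0.85],[[0,0,-0.05],[0,0,0],0.95],[[0,0,-0.05],[0,0,0],1],[[0,0,-0.05],[0,0,0],1],[[0,0,-0.05],[0,0,0],1],[[0,0,-2],[0,0,0],1],[[0,0,-5],[0,0,0],1],[[0,0,-9],[0,0,0],1],[[0,0,-12],[0,0,0],1],[[0,0,-12],[0,0,0],1]]' 25;  python3 - <<'E'
from h import *; from mv import *
print(done([0,0,-12],[0,0,0]))
for n in("side",):cv2.imwrite(f"pics/{n}9.png",viewer.snapshot(n)[:,:,::-1])
a=cv2.imread("pics/side9.png");cv2.imwrite("pics/s9.png",cv2.resize(a[230:330,230:350],(720,600),interpolation=cv2.INTER_CUBIC))
E
```

```text
time: 10.1
tool_pos: [525.9, -109.5, 153.6]
tcp_rot: [179.5, -0.2, 49.8]
ft_force: [0.7, -0.5, -0.2]
finger_gap: 85.2
(array([ 522.58, -108.49,  147.79]), array([-180. ,    0. ,   49.8]))
```

View pics/s9.png

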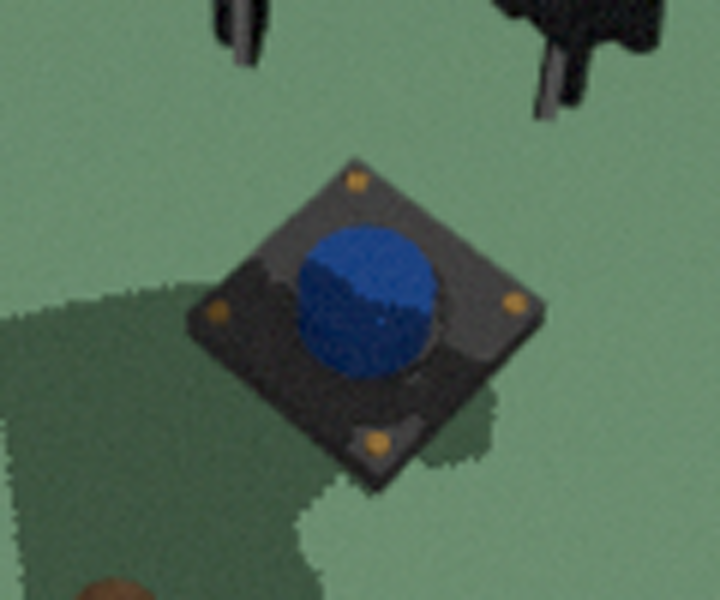

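Run:
```python
from h import *
img=cv2.imread("pics/side9.png");win=(270,258,45,45);x,y,w,h=win
mk=cv2.morphologyEx(blue(img)[y:y+h,x:x+w].astype(np.uint8),cv2.MORPH_OPEN,np.ones((3,3))).astype(float)
for top in(29,31,33,35,37,40):
    cost=lambda p:np.abs(raster("side",[cyl([p[0],p[1],p[2]],[0,0,1],24,top-p[2])],win)-mk).sum()
    b=minimize(cost,[522,-110,16],method="Nelder-Mead",options=dict(initial_simplex=[[522,-110,14],[526,-110,14],[522,-106,14],[522,-110,18]]));print(top,b.x.round(1),b.fun,mk.sum())
cost=lambda p:np.abs(raster("side",[cyl([p[0],p[1],16],[p[2],p[3],1],24,17)],win)-mk).sum()
b=minimize(cost,[522,-110,0,0],method="Nelder-Mead",options=dict(initial_simplex=[[522,-110,0,0],[526,-110,0,0],[522,-106,0,0],[522,-110,.1,0],[522,-110,0,.1]]));print(b.x.round(2),b.fun)
```

```text
29 [ 523.1 -108.7    7.8] 19.929411764705883 479.0
31 [ 522.6 -109.6   10. ] 20.305882352941175 479.0
33 [ 521.7 -111.    12.8] 20.109803921568627 479.0
35 [ 521.2 -111.9   15. ] 20.48627450980392 479.0
37 [ 520.2 -112.8   17. ] 21.91372549019608 479.0
40 [ 519.2 -114.3   20.5] 22.219607843137254 479.0
[ 5.2141e+02 -1.1138e+02 -1.0000e-02 -2.0000e-02] 25.654901960784315
```

Run:
```python
from h import *
im={n:cv2.imread(f"pics/{n}0.png") for n in("side","top")}
def dot(n,x,y,r=6):
    f=im[n].astype(float);m=(f[...,2]>1.35*f[...,0])&(f[...,2]>70)&(f[...,2]<1.9*f[...,1])
    w=np.zeros(m.shape,bool);w[y-r:y+r+1,x-r:x+r+1]=1
    v,u=np.nonzero(m&w);return np.array([u.mean(),v.mean()]),len(u)
for nm,t,s in(("near",(247,247),(235,200)),("far",(140,231),(212,140))):
    a,na=dot("top",*t);b,nb=dot("side",*s)
    print(nm,a,na,b,nb,plane("top",a,64),plane("side",b,64),tri(b,a))
# light-grey top face centroid
def face(n,x,y,r,thr):
    f=im[n].astype(float);mx=f.max(2);mn=f.min(2)
    m=(mx>thr)&((mx-mn)<25)
    return m[y-r:y+r+1,x-r:x+r+1].astype(int)
g=im["top"][235:265,232:262];print(g.max(2)[15],g.max(2)[:,15])
# pad ellipse: fit only pad radius boundary; contour of nongreen
for nm,t in(("near",(222,225,50,50)),("far",(122,212,50,45))):
    x,y,w,h=t;m=(~green(im["top"]))[y:y+h,x:x+w].astype(np.uint8)
    c=max(cv2.findContours(m,cv2.RETR_EXTERNAL,cv2.CHAIN_APPROX_NONE)[0],key=len)[:,0,:]+[x,y]
    e=cv2.fitEllipse(c.astype(np.float32));print(nm,e,plane("top",e[0],4))
x,y,w,h=(212,185,50,50);m=(~green(im["side"]))[y:y+h,x:x+w].astype(np.uint8)
c=max(cv2.findContours(m,cv2.RETR_EXTERNAL,cv2.CHAIN_APPROX_NONE)[0],key=len)[:,0,:]+[x,y]
c=c[c[:,1]>212];e=cv2.fitEllipse(c.astype(np.float32));print(e,plane("side",e[0],4))
```

```text
near [246.39534884 246.90697674] 43 [235. 200.] 31 [496.64352686 111.361809    64.        ] [497.66153009 111.60181695  64.        ] [497.03224757 111.21443451  64.55579325]
far [140.56818182 230.25      ] 44 [211.65517241 138.17241379] 29 [530.43820884 338.79958735  64.        ] [533.42400922 343.02852663  64.        ] [530.57189437 336.87886769  69.30199712]
[ 84  42  42  41  36 108 127 126 122 120 119 121  95  98 116 121 104 116
 124 124 123 125 124 127  92  84  63  39  41  41] [ 40  36  90 121 118 119 119 122  84 122 122 122 121 121 122 121 125 124
 122 125 124 128  84  60  56  40  38  40  38  36]
near ((247.24560546875, 249.18797302246094), (29.208688735961914, 30.043241500854492), 18.539508819580078) [497.87323343 113.0147195    4.        ]
far ((146.4562225341797, 234.70745849609375), (29.664691925048828, 32.59188461303711), 114.8477554321289) [529.03933334 344.08385053   4.        ]
((236.568603515625, 217.09864807128906), (20.196510314941406, 27.17198944091797), 85.6695785522461) [496.78709504 109.61965469   4.        ]
```

Run:
```python
from mv import *
print(get()[0]);print(rel([497,111.2,110],down(49.8)))
```

```text
[ 522.58377184 -108.48871167  147.78954   ]
(array([ 15.128, -16.134,   3.78 ]), array([-0.0001,  0.    , -0.    ]))
```

```bash
python3 -m inch '[[[1.5,-1.6,0],[0,0,0],1],[[4.5,-4.8,0.5],[0,0,0],1],[[7.5,-8,1.3],[0,0,0],1],[[10.5,-11.2,2.1],[0,0,0],1],[[13.5,-14.4,3],[0,0,0],1],[[14.7,-15.7,3.6],[0,0,0],1],[[15.1,-16.1,3.8],[0,0,0],1],[[15.1,-16.1,3.8],[0,0,0],1],[[15.1,-16.1,3.8],[0,0,0],1]]' 70;  python3 - <<'E'
from h import *; from mv import *
print(done([15.1,-16.1,3.8],[0,0,0]))
for n in("side","top"):cv2.imwrite(f"pics/{n}10.png",viewer.snapshot(n)[:,:,::-1])
s=telemetry.sense();print(s["tool_pos"],s["ft_force"])
a=cv2.imread("pics/side10.png");cv2.imwrite("pics/s10.png",cv2.resize(a[150:300,180:380],(800,600),interpolation=cv2.INTER_CUBIC))
E
```

```text
time: 11.05
tool_pos: [497.1, 109.8, 109.5]
tcp_rot: [-180.0, 0.0, 49.8]
ft_force: [0.3, -0.3, -0.3]
finger_gap: 85.4
(array([497.08, 110.76, 109.8 ]), array([-180. ,    0. ,   49.8]))
[497.53924526 109.56963197 110.02886072] [-0.90960539  0.05658262 -0.06549838]
```

View pics/s10.png

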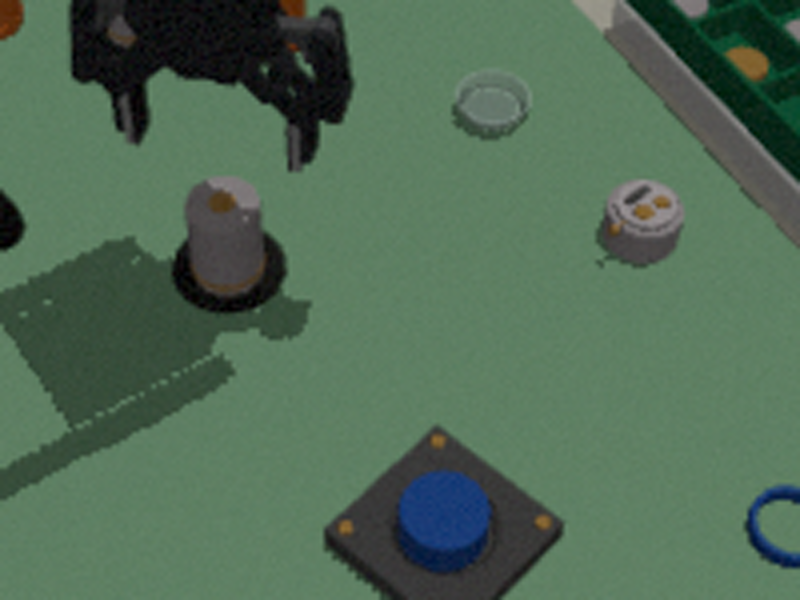

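View pics/top10.png

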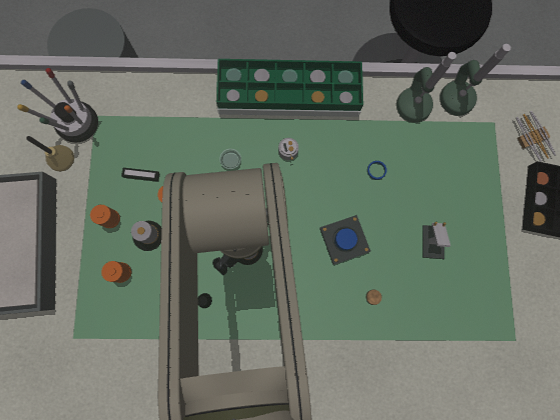

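The cap sits centred and level in the holder in both views: top (346,239), side about (291,280). I'll measure it before going on.

Run:
```python
from h import *
im={n:cv2.imread(f"pics/{n}10.png") for n in("side","top")}
ms={}
for n,win in(("side",(270,258,45,45)),("top",(325,218,45,45))):
    x,y,w,h=win; ms[n]=(cv2.morphologyEx(blue(im[n])[y:y+h,x:x+w].astype(np.uint8),cv2.MORPH_OPEN,np.ones((3,3))).astype(float),win)
print(fit(lambda p:[cyl([p[0],p[1],12],[0,0,1],24,p[2]-12)],ms,[522,-110,33],[4,4,4]))
print(fit(lambda p:[cyl([p[0],p[1],12],[p[2],p[3],1],24,21)],ms,[522,-110,0,0],[4,4,.1,.1]))
# face ellipse (bright) in top view
f=im["top"].astype(float); b=blue(im["top"])
print(np.sort(f[...,0][218:263,325:370][b[218:263,325:370]])[::25])
f=im["side"].astype(float);b=blue(im["side"])
print(np.sort(f[...,0][258:303,270:315][b[258:303,270:315]])[::25])
x,y,w,h=270,258,45,45
m=(b&(f[...,0]>125))[y:y+h,x:x+w].astype(np.uint8)
c=max(cv2.findContours(m,cv2.RETR_EXTERNAL,cv2.CHAIN_APPROX_NONE)[0],key=len)[:,0,:]+[x,y]
e=cv2.fitEllipse(c.astype(np.float32));print(m.sum(),e,plane("side",e[0],33))
for ax in([0,0,1],[.1,0,1],[-.1,0,1]):
    q=proj("side",cyl([522.5,-110.5,33],ax,24,1)[:48]).astype(np.float32);print(cv2.fitEllipse(q))
```

```text
(array([ 522.14114808, -110.42741727,   31.29333401]), np.float64(51.800000000000004))
(array([ 5.21752532e+02, -1.11156562e+02,  8.45184836e-04,  9.48601262e-02]), np.float64(51.13333333333333))
[ 51.  82. 105. 115. 116. 116. 116. 116. 117. 117. 117. 118. 118. 119.
 120.]
[ 46.  61.  64.  66.  69.  87. 109. 114. 116. 117. 117. 118. 118. 118.
 119. 119. 119. 120. 120. 122.]Traceback (most recent call last):
  File "<stdin>", line 15, in <module>
ValueError: max() iterable argument is empty
```

```bash
python3 -m inch '[[[0.05,-0.08,0.8],[0,0,0],1],[[0.05,-0.08,2.4],[0,0,0],1],[[0.05,-0.08,4.4],[0,0,0],1],[[0.05,-0.08,6],[0,0,0],1],[[0.05,-0.08,7],[0,0,0],1],[[0.05,-0.08,7.3],[0,0,0],1],[[0.05,-0.08,7.3],[0,0,0],1],[[0.05,-0.08,7.3],[0,0,0],1]]' 70
python3 - <<'E'
from h import *; from mv import *
print(done([.05,-.08,7.3],[0,0,0]))
s=telemetry.sense();print(s["tool_pos"],s["ft_force"])
for n in("side",):cv2.imwrite(f"pics/{n}11.png",viewer.snapshot(n)[:,:,::-1])
a=cv2.imread("pics/side11.png");cv2.imwrite("pics/s11.png",cv2.resize(a[160:250,180:300],(800,600),interpolation=cv2.INTER_CUBIC))
E
```

```text
time: 11.95
tool_pos: [497.5, 111.6, 37.6]
tcp_rot: [180.0, -0.1, 49.8]
ft_force: [0.9, -0.3, -0.4]
finger_gap: 85.8
(array([496.79, 111.67,  36.8 ]), array([-180. ,    0. ,   49.8]))
[497.47089901 111.63685621  37.58681343] [ 0.88181335 -0.26572653 -0.3693308 ]
```

View pics/s11.png

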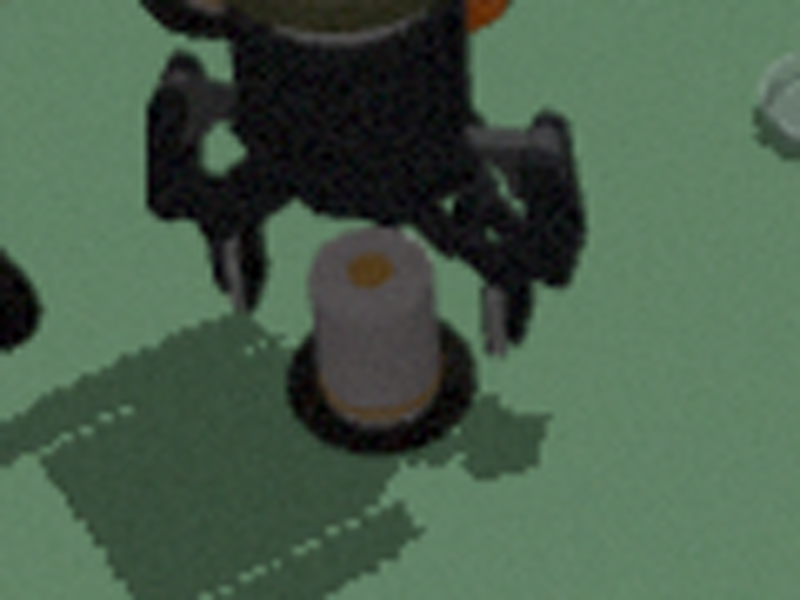

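```bash
python3 -m inch '[[[0,0,0],[0,0,0],0.8],[[0,0,0],[0,0,0],0.65],[[0,0,0],[0,0,0],0.55],[[0,0,0],[0,0,0],0.45],[[0,0,0],[0,0,0],0.35],[[0,0,0],[0,0,0],0.35],[[0,0,0],[0,0,0],0.35],[[0,0,0],[0,0,0],0.35]]' 70
```

```text
time: 12.8
tool_pos: [497.3, 111.6, 37.4]
tcp_rot: [180.0, -0.0, 49.8]
ft_force: [-1.0, -0.8, 5.9]
finger_gap: 42.6
```

```bash
python3 -m inch '[[[0,0,-0.1],[0,0,0],0.35],[[0,0,-0.4],[0,0,0],0.35],[[0,0,-0.9],[0,0,0],0.35],[[0,0,-1.6],[0,0,0],0.35],[[0,0,-2.3],[0,0,0],0.35],[[0,0,-2.8],[0,0,0],0.35],[[0,0,-3],[0,0,0],0.35],[[0,0,-3],[0,0,0],0.35],[[0,0,-3],[0,0,0],0.35],[[0,0,-3],[0,0,0],0.35],[[0,0,-3],[0,0,0],0.35]]' 70
python3 - <<'E'
from h import *; from mv import *
print(done([0,0,-3],[0,0,0]))
for i in range(3):
    n="side";a=viewer.snapshot(n)[:,:,::-1]
    s=telemetry.sense();print(s["tool_pos"],s["ft_force"],s["joint_efforts"][1:3],s["wrist_torque"],s["finger_gap"])
cv2.imwrite(f"pics/{n}12.png",a)
a=cv2.imread("pics/side12.png");cv2.imwrite("pics/s12.png",cv2.resize(a[160:250,180:300],(800,600),interpolation=cv2.INTER_CUBIC))
E
```

```text
time: 13.9
tool_pos: [496.5, 111.6, 66.5]
tcp_rot: [-180.0, 0.0, 49.8]
ft_force: [0.1, 0.3, -6.8]
finger_gap: 42.8
(array([496.79, 111.66,  66.8 ]), array([-180. ,    0. ,   49.8]))
[496.57060947 111.61530319  66.51099963] [ 0.18871325  0.11539358 -6.11082405] [-50.26528001 -47.60270476] [ 0.029496   -0.0031801   0.02536166] 42.714030342311666
[496.62902193 111.63097916  66.55894687] [ 0.05265622  0.10470357 -6.44051324] [-50.23400545 -47.58151531] [0.02962654 0.00893619 0.01956918] 42.717455715521304
[496.6625864  111.65916412  66.59920418] [-0.04381743 -0.04141414 -6.31561549] [-50.21710038 -47.57283926] [0.03574407 0.01007565 0.01875562] 42.665430564415885
```

View pics/s12.png

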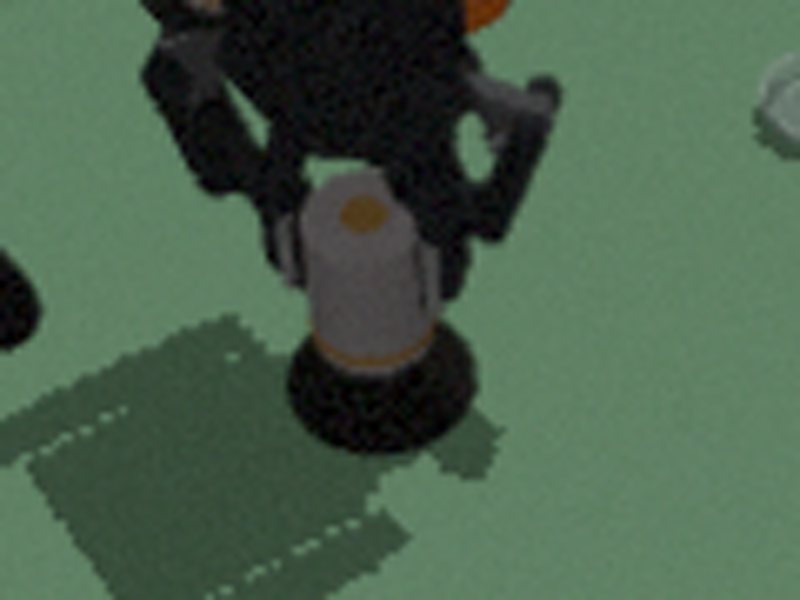

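This one reads about 6.3 N, or 0.64 kg. It stands clear of its pad and upright. I'll set it back and lift the other.

```bash
python3 -m inch '[[[0.1,0,0.3],[0,0,0],0.35],[[0.1,-0.03,1],[0,0,0],0.35],[[0.1,-0.03,1.8],[0,0,0],0.35],[[0.1,-0.03,2.4],[0,0,0],0.35],[[0.1,-0.03,2.7],[0,0,0],0.35],[[0.1,-0.03,2.85],[0,0,0],0.35],[[0.1,-0.03,2.95],[0,0,0],0.35],[[0.1,-0.03,2.95],[0,0,0],0.35]]' 70
```

```text
time: 14.85
tool_pos: [497.5, 112.6, 37.6]
tcp_rot: [180.0, -0.0, 49.8]
ft_force: [0.1, 1.1, -6.8]
finger_gap: 42.8
```

```bash
python3 -c "
from mv import *;print(done([0.1,-0.03,2.95],[0,0,0]))"; python3 -m inch '[[[0,0,0.04],[0,0,0],0.35],[[0,0,0.08],[0,0,0],0.35],[[0,0,0.08],[0,0,0],0.35],[[0,0,0.08],[0,0,0],0.35]]' 70
```

```text
(array([497.2 , 112.62,  37.3 ]), array([-180. ,    0. ,   49.8]))
time: 15.25
tool_pos: [497.8, 112.7, 37.4]
tcp_rot: [180.0, -0.0, 49.8]
ft_force: [-4.7, -1.5, 7.0]
finger_gap: 42.6
```

```bash
python3 -m inch '[[[0,0,0.05],[0,0,0],0.45],[[0,0,0.05],[0,0,0],0.6],[[0,0,0.05],[0,0,0],0.8],[[0,0,0.05],[0,0,0],1],[[0,0,0.05],[0,0,0],1],[[0,0,0.05],[0,0,0],1],[[0,0,-1],[0,0,0],1],[[0,0,-3],[0,0,0],1],[[0,0,-6],[0,0,0],1],[[0,0,-8],[0,0,0],1],[[0,0,-9],[0,0,0],1],[[0,0,-9],[0,0,0],1]]' 70
python3 - <<'E'
from h import *; from mv import *
print(done([0,0,.08],[0,0,0]));json.dump(json.load(open("cmd.json")),open("cmd.json","w")) if False else None
# the last call's rows were relative to the pose before: apply
print(done([0,0,-9],[0,0,0]))
s=telemetry.sense();print(s["tool_pos"],s["ft_force"],s["finger_gap"],s["joint_pos"])
print(rel([530,339.3,125],down(109)))
for n in("side","top"):cv2.imwrite(f"pics/{n}13.png",viewer.snapshot(n)[:,:,::-1])
a=cv2.imread("pics/side13.png");cv2.imwrite("pics/s13.png",cv2.resize(a[110:260,150:350],(800,600),interpolation=cv2.INTER_CUBIC))
E
```

```text
time: 16.45
tool_pos: [498.5, 112.8, 128.6]
tcp_rot: [179.9, -0.2, 49.8]
ft_force: [-0.3, -0.4, -0.9]
finger_gap: 85.6
(array([497.2 , 112.62,  36.5 ]), array([-180. ,    0. ,   49.8]))
(array([497.21, 112.62, 126.5 ]), array([-180. ,    0. ,   49.8]))
[498.53120487 112.79613281 128.60451077] [-0.32707739 -0.41033092 -0.88739141] 85.57828344523811 [ 6.99673139e+00 -1.63961658e+00  1.06851361e+02  4.82285952e-03
  7.45822068e+01  4.71983657e+01]
(array([ 19.43 , -12.127,   0.15 ]), array([-1.0000e-04, -0.0000e+00, -1.0333e+00]))
```

View pics/s13.png

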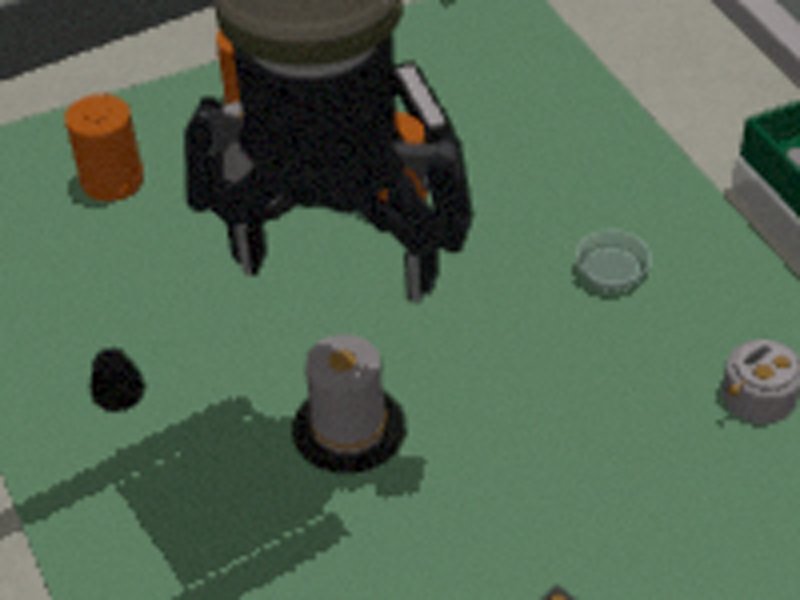

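```bash
python3 -m inch '[[[1.5,-1,0],[0,0,-0.08],1],[[4.5,-2.8,0],[0,0,-0.22],1],[[8,-5,0],[0,0,-0.37],1],[[11.5,-7.2,0],[0,0,-0.52],1],[[14.5,-9,0],[0,0,-0.67],1],[[17,-10.6,0],[0,0,-0.82],1],[[18.8,-11.7,0],[0,0,-0.95],1],[[19.4,-12.1,0],[0,0,-1.03],1],[[19.4,-12.1,0],[0,0,-1.03],1],[[19.4,-12.1,0],[0,0,-1.03],1]]' 70
python3 - <<'E'
from h import *; from mv import *
print(done([19.4,-12.1,0],[0,0,-1.03]))
s=telemetry.sense();print(s["tool_pos"],s["tcp_rot"],s["ft_force"],s["finger_gap"])
for n in("side",):cv2.imwrite(f"pics/{n}14.png",viewer.snapshot(n)[:,:,::-1])
a=cv2.imread("pics/side14.png");cv2.imwrite("pics/s14.png",cv2.resize(a[60:210,130:330],(800,600),interpolation=cv2.INTER_CUBIC))
E
```

```text
time: 17.55
tool_pos: [529.2, 338.3, 124.8]
tcp_rot: [-179.8, 0.0, 108.7]
ft_force: [0.2, -0.7, 0.6]
finger_gap: 85.4
(array([530.01, 338.9 , 126.5 ]), array([-180.  ,   -0.  ,  108.81]))
[529.17973178 338.26429782 124.83180683] [-1.79848099e+02  3.36018295e-02  1.08684901e+02] [ 0.24945197 -0.7132943   0.566929  ] 85.40527931335407
```

View pics/s14.png

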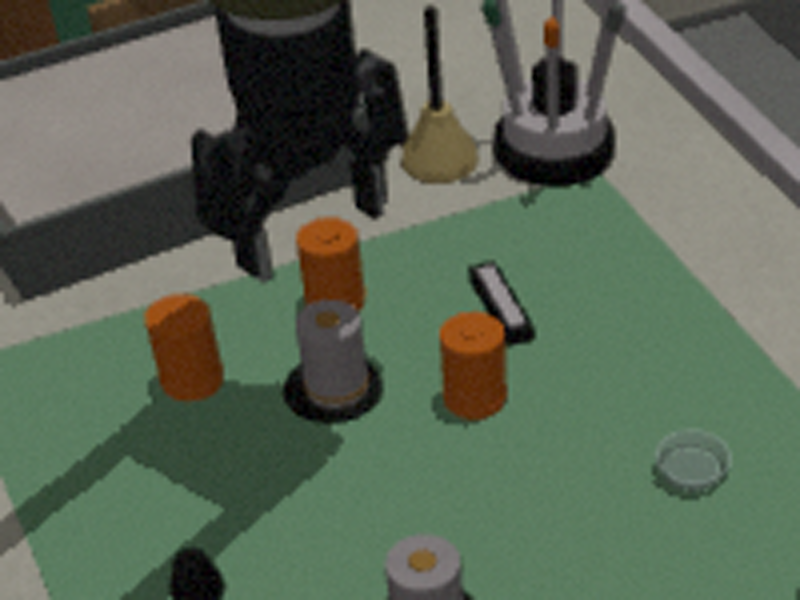

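Run:
```python
from h import *
a=cv2.imread("pics/side0.png")
f=a[135:146,205:219].astype(int)
print(f[...,2]-f[...,0])
for v in(139.3,139.8,140.3): print(v,plane("side",(211.7,v),64))
# body left/right edges
m=a[145:160,198:226].astype(int);print((m[...,1]-m[...,2])[8],m.max(2)[8])
# pad bottom in side, top-view pad circle
t=cv2.imread("pics/top0.png")
```

```text
[[-1 45 67 41 38  8  6  8  8  9 25 43 62 74]
 [ 2 16  8  8  8  2  4  2  2  4  6  9 12 55]
 [ 1  6  3  3  3  5 17 18 17  4  5  4  4 14]
 [ 5  2  3  7 34 56 65 62 62 24  4  6  4  4]
 [ 4  4  3  7 69 77 77 80 77 54  4  4  6  2]
 [ 4  3  4  6 69 77 79 79 74 44  3  5  5  4]
 [ 5  5  3  6 20 48 60 52 36 10  5  4  3  5]
 [ 3  5  5  3  7  9 10  8  7  4  4  3  4  4]
 [ 3  4  4  5  5  6  4  5  5  4  3  3  7  0]
 [ 1  0  4  5  5  5  2  2  6  4  4  3  3  6]
 [ 4  2 -1  5  3  5  4  5  4  3  1  1  7  1]]
139.3 [531.76569478 338.61524454  64.        ]
139.8 [530.98626192 336.69049578  64.        ]
140.3 [530.2088282  334.77068372  64.        ]
[ 32  31  33  30  13  -1   1   3  -4  -5  -6  -3  -4  -5  -3  -2  -4  -2
  -2  -4  -4  -4  -5  -1 -10   1  14  26] [121 118 118 114  53  19  20  28  59  64  67  70  65  71  70  66  68  65
  67  65  64  63  61  57  42  23  48 101]
```

```bash
python3 -m inch '[[[0,0.08,0.8],[0,0,0],1],[[0,0.08,2.6],[0,0,0],1],[[0,0.08,5],[0,0,0],1],[[0,0.08,7],[0,0,0],1],[[0,0.08,8.3],[0,0,0],1],[[0,0.08,8.9],[0,0,0],1],[[0,0.08,8.9],[0,0,0],1],[[0,0.08,8.9],[0,0,0],1]]' 70
python3 - <<'E'
from h import *; from mv import *
print(done([0,.08,8.9],[0,0,0]))
s=telemetry.sense();print(s["tool_pos"],s["tcp_rot"],s["ft_force"],s["finger_gap"])
for n in("side",):cv2.imwrite(f"pics/{n}15.png",viewer.snapshot(n)[:,:,::-1])
a=cv2.imread("pics/side15.png");cv2.imwrite("pics/s15.png",cv2.resize(a[90:180,150:270],(800,600),interpolation=cv2.INTER_CUBIC))
E
```

```text
time: 18.4
tool_pos: [531.4, 339.4, 38.5]
tcp_rot: [179.9, -0.0, 108.8]
ft_force: [-0.0, 0.9, 1.5]
finger_gap: 85.2
(array([530.76, 339.16,  37.5 ]), array([-180.  ,   -0.  ,  108.81]))
[531.41808446 339.37153002  38.4561783 ] [ 1.79928009e+02 -1.45352931e-02  1.08793667e+02] [-0.04915476  0.90221832  1.52388105] 85.23984776654025
```

View pics/s15.png

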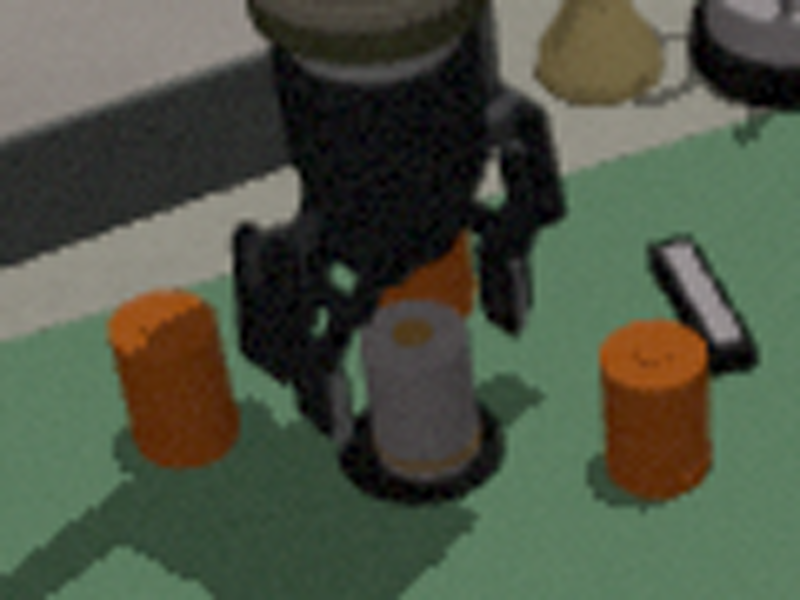

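Both jaws straddle the grey weight, centre about (420,390) in the crop, and stay clear of the orange cylinders. I'll close and lift.

```bash
python3 -m inch '[[[0,0,0],[0,0,0],0.8],[[0,0,0],[0,0,0],0.65],[[0,0,0],[0,0,0],0.55],[[0,0,0],[0,0,0],0.45],[[0,0,0],[0,0,0],0.35],[[0,0,0],[0,0,0],0.35],[[0,0,0],[0,0,0],0.35],[[0,0,0],[0,0,0],0.35]]' 70
```

```text
time: 19.25
tool_pos: [531.2, 339.4, 38.3]
tcp_rot: [179.9, -0.0, 108.8]
ft_force: [0.0, -0.4, 6.0]
finger_gap: 43.2
```

```bash
python3 -m inch '[[[0,0,-0.1],[0,0,0],0.35],[[0,0,-0.4],[0,0,0],0.35],[[0,0,-0.9],[0,0,0],0.35],[[0,0,-1.6],[0,0,0],0.35],[[0,0,-2.3],[0,0,0],0.35],[[0,0,-2.8],[0,0,0],0.35],[[0,0,-3],[0,0,0],0.35],[[0,0,-3],[0,0,0],0.35],[[0,0,-3],[0,0,0],0.35],[[0,0,-3],[0,0,0],0.35],[[0,0,-3],[0,0,0],0.35]]' 70
python3 - <<'E'
from h import *; from mv import *
print(done([0,0,-3],[0,0,0]))
for i in range(3):
    n="side";a=viewer.snapshot(n)[:,:,::-1]
    s=telemetry.sense();print(s["tool_pos"],s["ft_force"],s["joint_efforts"][1:3],s["wrist_torque"],s["finger_gap"])
cv2.imwrite(f"pics/{n}16.png",a)
cv2.imwrite("pics/s16.png",cv2.resize(a[90:180,150:270],(800,600),interpolation=cv2.INTER_CUBIC))
E
```

```text
time: 20.35
tool_pos: [530.5, 339.0, 67.1]
tcp_rot: [-180.0, 0.0, 108.8]
ft_force: [0.4, -0.7, -2.2]
finger_gap: 43.1
(array([530.77, 339.16,  67.5 ]), array([-180.  ,   -0.  ,  108.81]))
[530.56606809 339.04685159  67.1475144 ] [ 0.30125833  0.2630904  -2.85816658] [-65.25235176 -46.80481911] [ 0.01828416 -0.00569815  0.02971601] 43.101771172821195
[530.62005366 339.07371389  67.21039759] [ 0.22336464 -0.13630614 -1.80679801] [-65.21455765 -46.78022861] [-0.02210773 -0.03908985  0.00606258] 42.95986846231679
[530.67750652 339.09407869  67.29131161] [-0.21995652 -0.4392662  -2.10961239] [-65.19095421 -46.77052975] [-0.01391059 -0.01627011 -0.03841944] 42.74120782893126
```

View pics/s16.png

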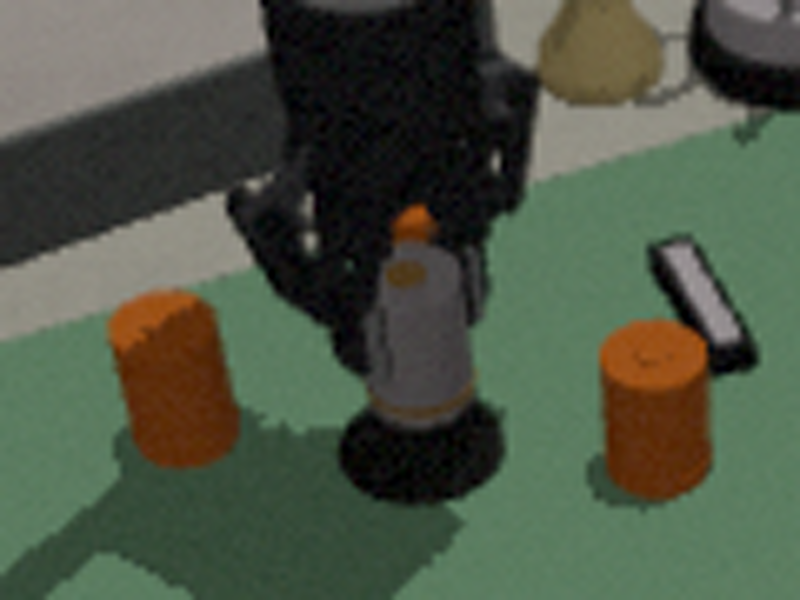

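Run:
```python
from h import *
for f,win in(("pics/side16.png",(195,140,36,30)),("pics/side14.png",(195,140,36,30)),("pics/side0.png",(195,140,36,30))):
    a=cv2.imread(f);x,y,w,h=win
    mk=(~green(a))[y:y+h,x:x+w].astype(np.uint8)
    n,l,st,c=cv2.connectedComponentsWithStats(mk);k=l[20,18];mk=(l==k).astype(float)
    wgt=np.ones_like(mk);wgt[:13]=0   # use the lower part of the pad only
    cost=lambda p:(np.abs(raster("side",[cyl([p[0],p[1],0],[0,0,1],35,4)],win)-mk)*wgt).sum()
    b=minimize(cost,[529,341],method="Nelder-Mead",options=dict(initial_simplex=[[529,341],[534,341],[529,346]]));print(f,b.x,b.fun,(mk*wgt).sum())
for f,win in(("pics/side12.png",(212,195,50,40)),):
    a=cv2.imread(f);x,y,w,h=win
    mk=(~green(a))[y:y+h,x:x+w].astype(float);wgt=np.ones_like(mk);wgt[:20]=0
    cost=lambda p:(np.abs(raster("side",[cyl([p[0],p[1],0],[0,0,1],35,4)],win)-mk)*wgt).sum()
    b=minimize(cost,[498,112],method="Nelder-Mead",options=dict(initial_simplex=[[498,112],[503,112],[498,117]]));print(f,b.x,b.fun,(mk*wgt).sum())
# top view of far pad: use only parts not next to the weight
t=cv2.imread("pics/top0.png");win=(122,212,50,45);x,y,w,h=win
mk=(~green(t))[y:y+h,x:x+w].astype(float);wgt=np.ones_like(mk);wgt[:, :23]=0
cost=lambda p:(np.abs(raster("top",[cyl([p[0],p[1],0],[0,0,1],35,4)],win)-mk)*wgt).sum()
b=minimize(cost,[529,341],method="Nelder-Mead",options=dict(initial_simplex=[[529,341],[534,341],[529,346]]));print(b.x,b.fun)
```

```text
pics/side16.png [529.65885544 343.98130989] 16.333333333333332 260.0
pics/side14.png [529.79101562 344.25683594] 17.20392156862745 259.0
pics/side0.png [529.79101562 344.25683594] 17.823529411764703 259.0
pics/side12.png [499.9088459  114.83539295] 15.007843137254902 305.0
[528.04449463 343.21817017] 17.27058823529412
```

The force is about 2.3 N against 6.3 N, so the far weight is the lighter one. The pad fit shows it started about 4 mm off the middle of its pad, towards -y, so I'll put it back corrected.

```bash
python3 -m inch '[[[0.15,0,0.3],[0,0,0],0.35],[[0.35,0.02,1],[0,0,0],0.35],[[0.43,0.02,1.8],[0,0,0],0.35],[[0.43,0.02,2.4],[0,0,0],0.35],[[0.43,0.02,2.7],[0,0,0],0.35],[[0.43,0.02,2.82],[0,0,0],0.35],[[0.43,0.02,2.9],[0,0,0],0.35],[[0.43,0.02,2.94],[0,0,0],0.35],[[0.43,0.02,2.98],[0,0,0],0.35],[[0.43,0.02,3],[0,0,0],0.35],[[0.43,0.02,3],[0,0,0],0.35]]' 70; python3 -c "
from mv import *;print(done([0.43,0.02,3],[0,0,0]))"
```

```text
time: 21.6
tool_pos: [529.8, 343.4, 38.3]
tcp_rot: [180.0, -0.0, 108.8]
ft_force: [-2.1, -2.1, 5.6]
finger_gap: 42.9
(array([529.57, 343.29,  37.5 ]), array([-180.  ,   -0.  ,  108.81]))
```

Contact is made at 5.6 N. I'll look before releasing.

Run:
```python
from h import *
a=viewer.snapshot("side")[:,:,::-1];cv2.imwrite("pics/side17.png",a)
cv2.imwrite("pics/s17.png",cv2.resize(a[110:180,170:260],(770,600),interpolation=cv2.INTER_CUBIC))
```

```text
(no output)
```

View pics/s17.png

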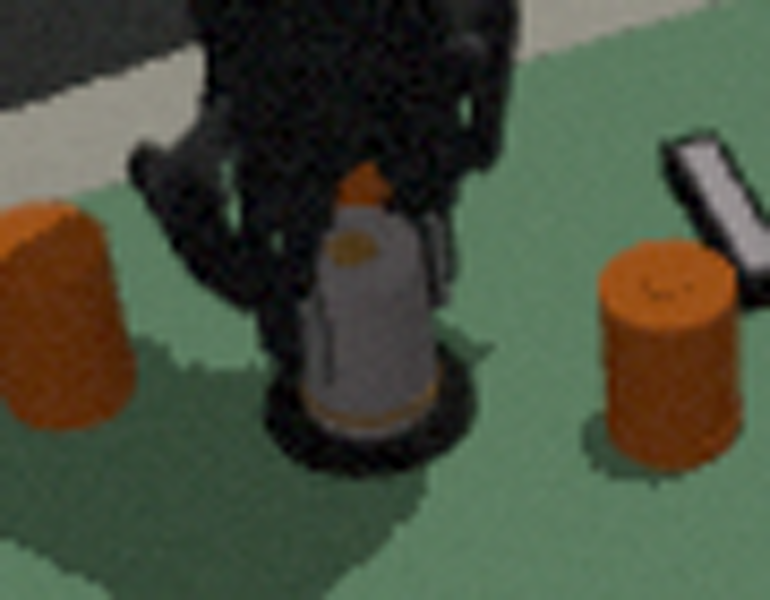

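The foot sits in the middle of the pad: pad 265–478, foot 302–440, front margin 4.4 px against 4.2 px expected. I'll release it.

```bash
python3 -m inch '[[[0,0,-0.03],[0,0,0],0.4],[[0,0,-0.03],[0,0,0],0.55],[[0,0,-0.03],[0,0,0],0.75],[[0,0,-0.03],[0,0,0],1],[[0,0,-0.03],[0,0,0],1],[[0,0,-0.03],[0,0,0],1],[[0,0,-1],[0,0,0],1],[[0,0,-3],[0,0,0],1],[[0,0,-6],[0,0,0],1],[[0,0,-8],[0,0,0],1],[[0,0,-9],[0,0,0],1],[[0,0,-9],[0,0,0],1]]' 70
python3 - <<'E'
from h import *; from mv import *
print(done([0,0,-9],[0,0,0]))
s=telemetry.sense();print(s["tool_pos"],s["ft_force"],s["finger_gap"])
for n in("side",):cv2.imwrite(f"pics/{n}18.png",viewer.snapshot(n)[:,:,::-1])
a=cv2.imread("pics/side18.png");cv2.imwrite("pics/s18.png",cv2.resize(a[90:240,150:350],(800,600),interpolation=cv2.INTER_CUBIC))
f=a.astype(float);m=(f[...,2]>1.35*f[...,0])&(f[...,2]>70)&(f[...,2]<1.9*f[...,1])
w=np.zeros(m.shape,bool);w[190:210,224:246]=1
v,u=np.nonzero(m&w);print(len(u),plane("side",(u.mean(),v.mean()),64))
print(rel([497.8,112.6,120],down(49.8)))
E
```

```text
time: 22.85
tool_pos: [530.8, 343.9, 130.0]
tcp_rot: [179.8, -0.0, 108.8]
ft_force: [0.2, -0.2, -0.7]
finger_gap: 85.3
(array([529.57, 343.29, 127.5 ]), array([-180.  ,   -0.  ,  108.81]))
[530.79966794 343.94824966 129.97884075] [ 0.18815523 -0.218408   -0.68063787] 85.2701215507162
33 [498.21172872 112.48233718  64.        ]
(array([-20.812, -10.447,   0.75 ]), array([-1.00e-04, -0.00e+00,  1.03e+00]))
```

View pics/s18.png

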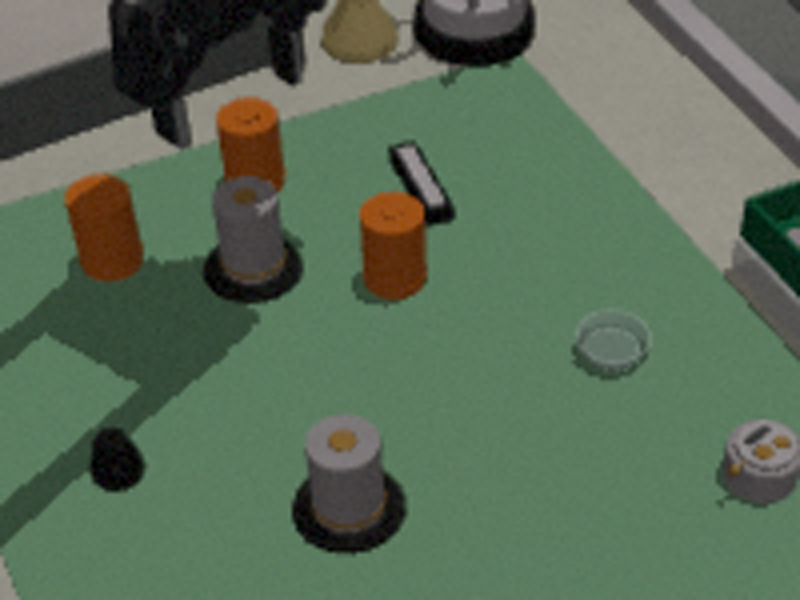

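The lighter weight stands upright and centred on its pad, about (247,235) in the crop. Now back to the heavy one.

```bash
python3 -m inch '[[[-1.5,-0.8,0],[0,0,0.08],1],[[-4.5,-2.3,0],[0,0,0.22],1],[[-8,-4,0],[0,0,0.37],1],[[-11.5,-5.8,0],[0,0,0.52],1],[[-15,-7.5,0.2],[0,0,0.67],1],[[-18,-9,0.5],[0,0,0.82],1],[[-20,-10,0.7],[0,0,0.95],1],[[-20.8,-10.45,0.75],[0,0,1.03],1],[[-20.8,-10.45,0.75],[0,0,1.03],1],[[-20.8,-10.45,0.75],[0,0,1.03],1],[[-20.8,-10.45,0.75],[0,0,1.03],1]]' 70
python3 - <<'E'
from h import *; from mv import *
print(done([-20.8,-10.45,.75],[0,0,1.03]))
s=telemetry.sense();print(s["tool_pos"],s["tcp_rot"],s["ft_force"],s["finger_gap"])
E
```

```text
time: 24.0
tool_pos: [497.5, 113.3, 119.5]
tcp_rot: [-180.0, 0.0, 49.9]
ft_force: [0.3, 0.0, 0.4]
finger_gap: 86.0
(array([497.73, 112.7 , 120.  ]), array([-180. ,    0. ,   49.8]))
[497.48118215 113.3326547  119.46599251] [-1.79953581e+02  2.91809672e-02  4.99472520e+01] [0.32108047 0.02793803 0.42201642] 85.95423972442256
```

```bash
python3 -m inch '[[[0,0,0.8],[0,0,0],1],[[0,0,2.6],[0,0,0],1],[[0,0,5],[0,0,0],1],[[0,0,7],[0,0,0],1],[[0,0,8],[0,0,0],1],[[0,0,8.3],[0,0,0],1],[[0,0,8.3],[0,0,0],1],[[0,0,8.3],[0,0,0],1],[[0,0,8.3],[0,0,0],0.8],[[0,0,8.3],[0,0,0],0.65],[[0,0,8.3],[0,0,0],0.55],[[0,0,8.3],[0,0,0],0.45],[[0,0,8.3],[0,0,0],0.35],[[0,0,8.3],[0,0,0],0.35],[[0,0,8.3],[0,0,0],0.35],[[0,0,8.3],[0,0,0],0.35]]' 70
python3 - <<'E'
from h import *; from mv import *
print(done([0,0,8.3],[0,0,0]))
E
```

```text
time: 25.6
tool_pos: [498.2, 112.8, 37.8]
tcp_rot: [180.0, -0.0, 49.8]
ft_force: [-1.4, 0.1, 6.0]
finger_gap: 42.8
(array([497.73, 112.7 ,  37.  ]), array([-180. ,    0. ,   49.8]))
```

```bash
python3 -m inch '[[[0,0,-0.1],[0,0,0],0.35],[[0,0,-0.4],[0,0,0],0.35],[[0,0,-1],[0,0,0],0.35],[[0,0,-2],[0,0,0],0.35],[[0,0,-3.4],[0,0,0],0.35],[[0,0,-5],[0,0,0],0.35],[[0,0,-6.6],[0,0,0],0.35],[[0,0,-8],[0,0,0],0.35],[[0,0,-9.2],[0,0,0],0.35],[[0,0,-9.8],[0,0,0],0.35],[[0,0,-10],[0,0,0],0.35],[[0,0,-10],[0,0,0],0.35],[[0,0,-10],[0,0,0],0.35]]' 70
python3 - <<'E'
from h import *; from mv import *
print(done([0,0,-10],[0,0,0]))
s=telemetry.sense();print(s["tool_pos"],s["ft_force"],s["finger_gap"])
print(rel([522.2,-110.3,137],down(49.8)))
E
```

```text
time: 26.9
tool_pos: [497.1, 112.6, 136.1]
tcp_rot: [-179.9, 0.1, 49.8]
ft_force: [-0.9, -0.5, -6.5]
finger_gap: 42.5
(array([497.73, 112.7 , 137.  ]), array([-180. ,    0. ,   49.8]))
[497.11804191 112.64305543 136.10108055] [-0.9046185  -0.4676131  -6.52164126] 42.50295582749995
(array([-1.5453e+01,  1.6263e+01, -1.0000e-03]), array([-0.0001,  0.    , -0.    ]))
```

```bash
python3 -m inch '[[[-0.3,0.3,0],[0,0,0],0.35],[[-1,1.1,0],[0,0,0],0.35],[[-2.2,2.3,0],[0,0,0],0.35],[[-3.7,3.9,0],[0,0,0],0.35],[[-5.4,5.7,0],[0,0,0],0.35],[[-7.2,7.6,0],[0,0,0],0.35],[[-9,9.5,0],[0,0,0],0.35],[[-10.7,11.3,0],[0,0,0],0.35],[[-12.3,12.9,0],[0,0,0],0.35],[[-13.6,14.3,0],[0,0,0],0.35],[[-14.6,15.4,0],[0,0,0],0.35],[[-15.2,16,0],[0,0,0],0.35],[[-15.45,16.25,0],[0,0,0],0.35],[[-15.45,16.25,0],[0,0,0],0.35],[[-15.45,16.25,0],[0,0,0],0.35],[[-15.45,16.25,0],[0,0,0],0.35]]' 70
python3 - <<'E'
from h import *; from mv import *
print(done([-15.45,16.25,0],[0,0,0]))
s=telemetry.sense();print(s["tool_pos"],s["ft_force"],s["finger_gap"])
for n in("side","top"):cv2.imwrite(f"pics/{n}19.png",viewer.snapshot(n)[:,:,::-1])
a=cv2.imread("pics/side19.png");cv2.imwrite("pics/s19.png",cv2.resize(a[200:320,220:380],(800,600),interpolation=cv2.INTER_CUBIC))
E
```

```text
time: 28.5
tool_pos: [522.1, -109.5, 137.0]
tcp_rot: [-180.0, -0.0, 49.9]
ft_force: [1.1, 0.9, -6.5]
finger_gap: 42.3
(array([ 522.12, -110.19,  136.99]), array([-180. ,    0. ,   49.8]))
[ 522.09334631 -109.45210879  136.95997866] [ 1.06221568  0.89353445 -6.51360414] 42.34105814136211
```

View pics/s19.png

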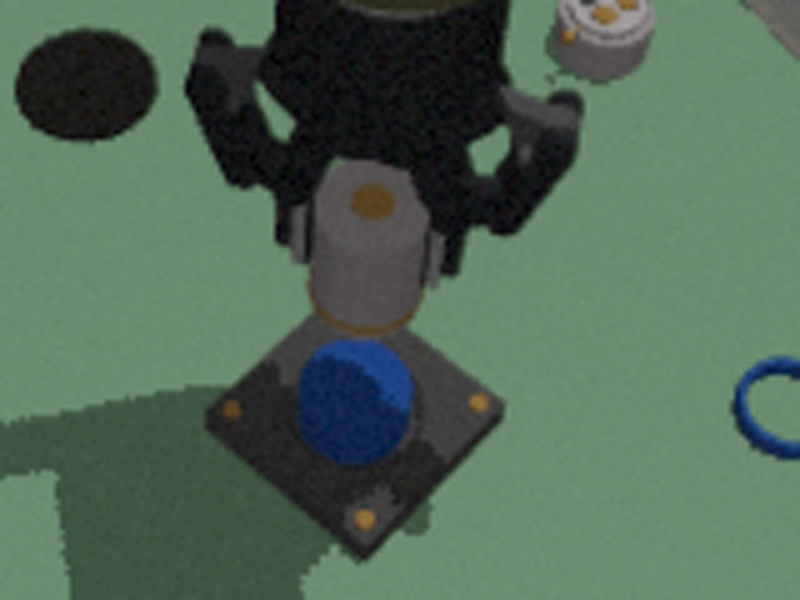

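View pics/top19.png

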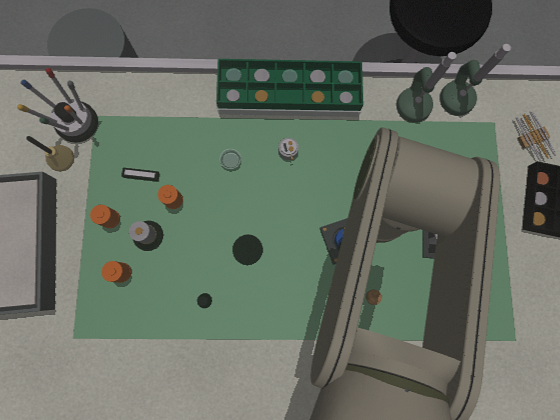

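```bash
python3 -m inch '[[[0,0,0.1],[0,0,0],0.35],[[0,0,0.5],[0,0,0],0.35],[[0,0,1.1],[0,0,0],0.35],[[0,0,1.8],[0,0,0],0.35],[[0,0,2.5],[0,0,0],0.35],[[0,0,3.1],[0,0,0],0.35],[[0,0,3.4],[0,0,0],0.35],[[0,0,3.5],[0,0,0],0.35],[[0,0,3.5],[0,0,0],0.35],[[0,0,3.5],[0,0,0],0.35],[[0,0,3.5],[0,0,0],0.35],[[0,0,3.5],[0,0,0],0.35]]' 70
python3 - <<'E'
from h import *; from mv import *
print(done([0,0,3.5],[0,0,0]))
a=viewer.snapshot("side")[:,:,::-1]
s=telemetry.sense();print(s["tool_pos"],s["tcp_rot"],s["ft_force"],s["finger_gap"],s["qd"])
cv2.imwrite("pics/side20.png",a)
f=a.astype(float);m=(f[...,2]>1.35*f[...,0])&(f[...,2]>60)&(f[...,2]<2.2*f[...,1])
w=np.zeros(m.shape,bool);w[235:262,282:306]=1
v,u=np.nonzero(m&w);print(len(u),u.mean(),v.mean());zb=s["tool_pos"][2]-33.8
for z in(zb+58,zb+60,zb+62):print(plane("side",(u.mean(),v.mean()),z))
k=6;x,y,W,H=240,225,110,90
o=cv2.resize(a[y:y+H,x:x+W],(W*k,H*k),interpolation=cv2.INTER_CUBIC)
P=s["tool_pos"]
for body,c in((cyl([P[0],P[1],zb],[0,0,1],22,60),(0,255,255)),(cyl([522.2,-110.3,16],[0,0,1],24,17),(0,255,0))):
    cv2.polylines(o,[cv2.convexHull(((proj("side",body)-[x,y]+.5)*k).astype(np.float32)).astype(int)],True,c,1)
cv2.imwrite("pics/s20.png",o)
E
```

```text
time: 29.8
tool_pos: [522.3, -110.3, 102.3]
tcp_rot: [180.0, -0.0, 49.8]
ft_force: [-0.5, -0.1, -6.9]
finger_gap: 42.6
(array([ 522.12, -110.19,  101.99]), array([-180. ,    0. ,   49.8]))
[ 522.29362936 -110.24040516  102.26497023] [ 1.79979459e+02 -1.01648635e-02  4.97978500e+01] [-0.40844651  0.06563672 -6.10170046] 42.51462673895517 [ 0.00044895  0.00248241  0.09401874 -0.12267728 -0.03837919  0.0780982 ]
51 293.4313725490196 251.0392156862745
[ 523.14627039 -109.48471983  126.46497023]
[ 522.37685861 -110.61562222  128.46497023]
[ 521.60744682 -111.74652462  130.46497023]
```

View pics/s20.png

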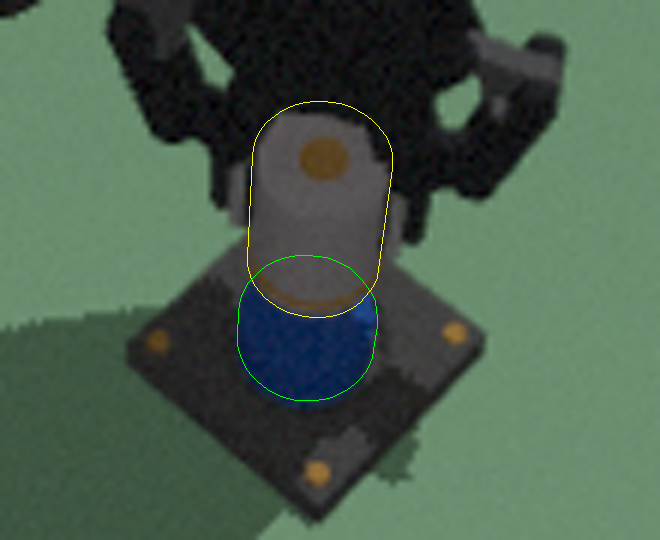

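Run:
```python
from h import *
def run(f,win,P,yaw,cut):
    a=cv2.imread(f);x,y,w,h=win;c=a[y:y+h,x:x+w].astype(float)
    brass=(c[...,2]>1.3*c[...,0])&(c[...,2]>45); grey=(c.max(2)>48)&((c.max(2)-c.min(2))<16)
    mk=((grey|brass)&~green(a)[y:y+h,x:x+w]).astype(np.uint8)
    mk=cv2.morphologyEx(mk,cv2.MORPH_OPEN,np.ones((3,3)))
    n,l,st,_=cv2.connectedComponentsWithStats(mk);k=1+np.argmax(st[1:,4]);mk=(l==k)
    cv2.imwrite(f.replace("side","mk"),cv2.resize(np.hstack([c.astype(np.uint8),cv2.merge([mk.astype(np.uint8)*255]*3)]),None,fx=6,fy=6))
    return mk
run("pics/side20.png",(275,238,36,42),None,None,None)
```

```text
(no output)
```

View pics/mk20.png

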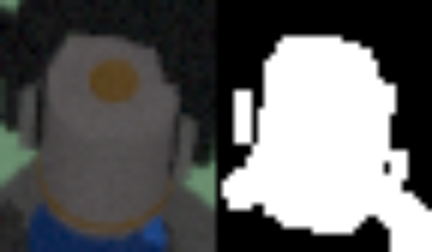

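Run:
```python
from h import *
for f,z,P,us in(("pics/side20.png",68.5,(522.3,-110.3),(290,292,294)),("pics/side0.png",4,(497.2,111.0),(234,236,238)),("pics/side19.png",103.2,(522.1,-109.6),(292,293,294))):
    a=cv2.imread(f)
    b=proj("side",cyl([*P,z],[0,0,1],22,60,360)); 
    for u in us:
        lo=b[:360][np.abs(b[:360,0]-u)<.6][:,1].max(); v=int(round(lo))
        c=a[v-6:v+5,u].astype(int); print(f,u,"pred foot v=%.1f"%lo,[(v-6+i,tuple(q)) for i,q in enumerate(c.tolist())][1:])
```

```text
pics/side20.png 290 pred foot v=277.4 [(272, (78, 77, 80)), (273, (75, 76, 79)), (274, (81, 81, 84)), (275, (43, 67, 85)), (276, (67, 77, 87)), (277, (75, 56, 49)), (278, (81, 42, 23)), (279, (78, 34, 16)), (280, (76, 38, 2)), (281, (78, 35, 12))]
pics/side20.png 292 pred foot v=277.5 [(272, (79, 77, 81)), (273, (78, 78, 82)), (274, (79, 78, 81)), (275, (53, 71, 84)), (276, (53, 72, 84)), (277, (78, 62, 60)), (278, (82, 45, 26)), (279, (78, 33, 11)), (280, (76, 31, 6)), (281, (79, 35, 15))]
pics/side20.png 294 pred foot v=277.4 [(272, (82, 78, 82)), (273, (79, 79, 82)), (274, (79, 78, 82)), (275, (53, 71, 84)), (276, (53, 68, 81)), (277, (76, 62, 58)), (278, (83, 45, 26)), (279, (82, 39, 23)), (280, (81, 45, 22)), (281, (81, 44, 21))]
pics/side0.png 234 pred foot v=223.7 [(219, (65, 64, 67)), (220, (62, 63, 65)), (221, (46, 58, 72)), (222, (39, 59, 69)), (223, (51, 57, 60)), (224, (25, 23, 24)), (225, (7, 14, 15)), (226, (13, 19, 16)), (227, (19, 16, 18)), (228, (58, 83, 59))]
pics/side0.png 236 pred foot v=223.8 [(219, (64, 64, 67)), (220, (67, 64, 69)), (221, (43, 58, 69)), (222, (
[... 446 characters left out ...]
264, (81, 80, 83)), (265, (52, 67, 84)), (266, (40, 65, 82)), (267, (79, 80, 86)), (268, (124, 71, 48)), (269, (131, 67, 27)), (270, (131, 68, 30)), (271, (130, 63, 26)), (272, (132, 67, 29))]
pics/side19.png 293 pred foot v=267.9 [(263, (82, 79, 83)), (264, (77, 79, 80)), (265, (50, 72, 86)), (266, (42, 67, 84)), (267, (76, 80, 85)), (268, (124, 69, 45)), (269, (131, 67, 31)), (270, (129, 64, 24)), (271, (129, 65, 21)), (272, (131, 68, 27))]
pics/side19.png 294 pred foot v=267.8 [(263, (79, 77, 80)), (264, (79, 78, 81)), (265, (53, 71, 86)), (266, (42, 68, 85)), (267, (74, 75, 80)), (268, (121, 68, 43)), (269, (130, 65, 28)), (270, (127, 62, 21)), (271, (129, 63, 21)), (272, (130, 65, 23))]
```

The heavy weight's foot edge is within 0.5 px of the upright prediction, the same as when it stood on its pad. The brass dot puts its axis at (522.4, -110.6), against the cap at (522.1, -110.4). The tool is still, so I'm handing in.

Run:
```python
from bench import telemetry, viewer, r
s=telemetry.sense();print(s["time"],s["tool_pos"],s["ft_force"],s["finger_gap"])
print(r.hand_in())
```

```text
29.85 [ 522.29362936 -110.24040516  102.26497023] [-0.40844651  0.06563672 -6.10170046] 42.51462673895517
the job is handed in; nothing more can be done
None
```

The job is done and handed in at about 30 s of the 72 s allowed; no verdict is reported.

- **Cap:** It is rim-down in the holder's pocket and released. The last fit puts it level at (522, -110) with its face about 31 mm up against 33 mm expected, which is within the camera accuracy. One fit that allowed tilt returned about 5°, but it matched hardly better than level.
- **Weights:** The one nearer the holder read about 6.3 N and the farther one about 2.3 N, so the nearer is the heavier. The farther one had started about 4 mm off the middle of its pad; I stood it back upright in the middle by the side picture.
- **Finish:** The heavier weight is held still and upright, centred within about 1 mm of the cap. Its foot is about 68 mm above the bench, roughly 35 mm above the cap. Its outline matches an upright cylinder to about half a pixel.
- **Other things:** The orange look-alikes and the bystanders looked unmoved in the pictures, which I checked by eye only.

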